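Strip the copy stand's reference block

TASK

Strip the reference block of the copy stand: with the drift from its stand, push each brass pin that is there down through its bore so that it drops into the catch pan under the block, and put the drift back in its stand. Tip each white tile up out of its flush pocket by pressing its end beside the white dot, take it out and lay it down gently, flat, face up, on the floor of the plywood tray, no tile on top of another. Leave the other things on the table where they are.

Things in the scene. Friction and masses are not known exactly. Their poses are not given: they have to be found in the camera images.
- block: reference block: dark metal, 135 mm (x) by 244 mm (y), 37 mm thick, fixed on two end legs, its top face 92 mm above the table. Origin on the table under its middle, z up; its -x side faces roughly the robot. Its top has four pockets 79 mm (x, -58 to +21) by 47 mm (y) at y = -87, -29, +29, +87 mm: at the -x end a well, at the +x end a shelf. Four upright bores at x = +45 mm, same y
- pan (a point): middle of the floor of the catch pan, an open aluminium pan fixed under the block (axes as the block's): it reaches 82 mm either way in x and 110 mm in y; floor 3 mm above the table, rim 18 mm high
- stand: the drift's stand: a grey plastic block 70 x 70 mm, 85 mm tall, fixed to the table, with an upright hole of 22 mm diameter right through its middle. Origin on the table under its middle, z up
- drift: the drift: steel rod 9 mm thick, 80 mm long, below a collar of 34 mm diameter, 5 mm thick; above it a black square handle 24 x 24 mm, 45 mm tall; 120 g. Origin on the axis at the collar's underside, z up, x and y square to the handle. Rod's end at z = -80 mm, handle from +5 to +50 mm. It starts in the stand's hole, collar on the stand's top
- tray: storage tray: a loose shallow open plywood tray, 200 mm (x) by 160 mm (y) outside, walls 5 mm thick and 14 mm high over all, 0.7 kg; its floor is 5 mm thick. Origin at the centre of its underside, z up
- tile0: flat white ceramic tile, 76 mm (x) by 44 mm (y) by 7 mm, 60 g; starts in the pocket at block y = -87 mm, upper face flush with the block's top, 1.5 mm of play all round, its -x end hanging over the well. Origin at the centre of its underside, z up, x along its length. None if absent. Once tipped it stays leaning in the pocket at about 35 degrees, x pointing up, its +x end 10 to 18 mm above the block
- press0 (a point): point on the top face of the tile in the pocket at block y = -87 mm (axes as the block's), 13 mm from the pocket's -x end wall, where to press: on the block's rim beyond is a white dot. Below is the well, 36 mm long in x, its floor 31 mm below the top face; the shelf beyond is 7 mm deep. Pressed down 8 to 12 mm here, the tile slides into the well and stays tipped
- bore0 (a point): centre of the mouth of the bore at block y = -87 mm, in the block's top face; 20 mm diameter, right through the 37 mm thick block; 12 to 24 mm down sprung shoes leave a gap of 16.5 mm in y. Axes as the block's
- tile1: flat white ceramic tile, 76 mm (x) by 44 mm (y) by 7 mm, 60 g; starts in the pocket at block y = -29 mm, upper face flush with the block's top, 1.5 mm of play all round, its -x end hanging over the well. Origin at the centre of its underside, z up, x along its length. None if absent. Once tipped it stays leaning in the pocket at about 35 degrees, x pointing up, its +x end 10 to 18 mm above the block
- press1 (a point): point on the top face of the tile in the pocket at block y = -29 mm (axes as the block's), 13 mm from the pocket's -x end wall, where to press: on the block's rim beyond is a white dot. Below is the well, 36 mm long in x, its floor 31 mm below the top face; the shelf beyond is 7 mm deep. Pressed down 8 to 12 mm here, the tile slides into the well and stays tipped
- bore1 (a point): centre of the mouth of the bore at block y = -29 mm, in the block's top face; 20 mm diameter, right through the 37 mm thick block; 12 to 24 mm down sprung shoes leave a gap of 16.5 mm in y. Axes as the block's
- tile2: flat white ceramic tile, 76 mm (x) by 44 mm (y) by 7 mm, 60 g; starts in the pocket at block y = 29 mm, upper face flush with the block's top, 1.5 mm of play all round, its -x end hanging over the well. Origin at the centre of its underside, z up, x along its length. None if absent. Once tipped it stays leaning in the pocket at about 35 degrees, x pointing up, its +x end 10 to 18 mm above the block
- press2 (a point): point on the top face of the tile in the pocket at block y = 29 mm (axes as the block's), 13 mm from the pocket's -x end wall, where to press: on the block's rim beyond is a white dot. Below is the well, 36 mm long in x, its floor 31 mm below the top face; the shelf beyond is 7 mm deep. Pressed down 8 to 12 mm here, the tile slides into the well and stays tipped
- bore2 (a point): centre of the mouth of the bore at block y = 29 mm, in the block's top face; 20 mm diameter, right through the 37 mm thick block; 12 to 24 mm down sprung shoes leave a gap of 16.5 mm in y. Axes as the block's
- tile3: flat white ceramic tile, 76 mm (x) by 44 mm (y) by 7 mm, 60 g; starts in the pocket at block y = 87 mm, upper face flush with the block's top, 1.5 mm of play all round, its -x end hanging over the well. Origin at the centre of its underside, z up, x along its length. None if absent. Once tipped it stays leaning in the pocket at about 35 degrees, x pointing up, its +x end 10 to 18 mm above the block
- press3 (a point): point on the top face of the tile in the pocket at block y = 87 mm (axes as the block's), 13 mm from the pocket's -x end wall, where to press: on the block's rim beyond is a white dot. Below is the well, 36 mm long in x, its floor 31 mm below the top face; the shelf beyond is 7 mm deep. Pressed down 8 to 12 mm here, the tile slides into the well and stays tipped
- bore3 (a point): centre of the mouth of the bore at block y = 87 mm, in the block's top face; 20 mm diameter, right through the 37 mm thick block; 12 to 24 mm down sprung shoes leave a gap of 16.5 mm in y. Axes as the block's
- pin0: a brass pin, 18 mm diameter and 22 mm long, 46 g, at the start held tight in the block's bore at block y = -87 mm, its upper end 7 mm below the block's top. Origin at the centre of its lower end, z along its axis. None if it is absent. A push of about 5 to 20 N moves it down; it drops into the pan once its upper end is more than 24 mm below the block's top
- pin1: a brass pin, 18 mm diameter and 22 mm long, 46 g, at the start held tight in the block's bore at block y = -29 mm, its upper end 7 mm below the block's top. Origin at the centre of its lower end, z along its axis. None if it is absent. A push of about 5 to 20 N moves it down; it drops into the pan once its upper end is more than 24 mm below the block's top
- pin2: a brass pin, 18 mm diameter and 22 mm long, 46 g, at the start held tight in the block's bore at block y = 29 mm, its upper end 7 mm below the block's top. Origin at the centre of its lower end, z along its axis. None if it is absent. A push of about 5 to 20 N moves it down; it drops into the pan once its upper end is more than 24 mm below the block's top
- pin3: a brass pin, 18 mm diameter and 22 mm long, 46 g, at the start held tight in the block's bore at block y = 87 mm, its upper end 7 mm below the block's top. Origin at the centre of its lower end, z along its axis. None if it is absent. A push of about 5 to 20 N moves it down; it drops into the pan once its upper end is more than 24 mm below the block's top
- lens: a bystander: a black camera lens, 78 mm diameter, 110 mm tall, standing; origin at the centre of its underside
- page_weight: a bystander: a steel page weight, 90 x 35 x 22 mm; origin at the centre of its underside
There are look-alikes about, which are no part of the job. What is shaped like the tile0 but pink is not meant.

How it is judged:
By the outcome, as a careful person would: the job done as asked, in the order asked, and still so for the second after the job is handed in, with the robot touching nothing.
Of tile0, tile1, tile2, tile3 only 3 to 4 are there at a start; the rules pass over those that are not, and their reading is None.
Of pin0, pin1, pin2, pin3 only 2 to 4 are there at a start; the rules pass over those that are not, and their reading is None.
At some moment in a run one of tray, tile0, tile1, tile2, tile3 may be knocked a few centimetres aside while the robot is not near it.
It also fails if it takes over 210 s, if anything falls off the work surface, if the arm or the gripper's body presses on something with over 40 N, if the wrist force passes 120 N, or if a joint passes its speed limit or range.

ROBOT

A 6-joint arm with a two-finger parallel gripper is mounted at the origin on the work surface. World frame = base frame: x ahead of the robot, y to its left, z up, the work surface at z = 0. Lengths are in m, angles in rad, forces in N, time in s.
With the tool pointing down it reaches from about 0.425 to 0.95 m from the base axis. Payload 3.5 kg.
Tool frame: the origin (TCP) lies on the centre line of the jaws, within the pads' length; the fingertips stand 8 mm ahead of it and the grasp point (between the pads) lies 11 mm behind it; z points along the fingers, y is the direction in which the jaws open and shut (so a half turn about z gives the same grasp; the last joint's range is limited). The gripper opens to 85 mm and grips with 20 to 120 N. Pads are 22 mm wide; open, the fingers measure 114 mm over their backs; the gripper's body (76 mm by 85 mm) begins 54 mm behind the grasp point. The pads swing forward as they close: fully open they stand 13 mm farther back than shut.
Start: joints at [1.044, 0.286, 1.577, -0, 1.279, -0.15], TCP at [0.248, 0.628, 0.239] pointing down, gripper open.
Joint ranges: [-2.77, 2.77], [-0.9, 2.22], [0.21, 2.48], [-1.53, 4.67], [0.24, 2.81], [-2.84, 2.84]. Speed limits (rad/s): [2.79, 2.79, 3.14, 3.14, 3.14, 3.14].

INTERFACE

Orientations are given as a unit quaternion [w, x, y, z].
In Python, from workcell import get_state, cams, ticket gives the robot as it stands.
- The arm moves only by the shell command python3 -m jog 'ROWS' [OPENING] [FORCE]. ROWS is text: rows parted by semicolons, each of 4 numbers parted by spaces: the shift along the tool's x, y, z in mm, then the turn about the tool's z in degrees. In form: dx dy dz twist; .... A call has 1 to 10 rows; each row is the pose to reach, as a shift and turn from the pose commanded when the call began, along the tool's axes at that moment; what a row does not reach only later rows make up. A row lasts 1/12 s, in which the tool goes at most 41.7 mm and 7.16 degrees, less where a joint would pass 70% of its speed; a pose out of reach is approached as far as the arm can. A call with a gripper value outside its range is refused whole. OPENING is the finger opening in mm, from 0 to 85.4, set as the call begins (- or left out, the last holds). The fingers move at their own pace and stop on an object; FORCE is the grip in N (left out, the last holds). Time passes only in rows, so rows that repeat a pose let the fingers close. It gives the time, the measured TCP pose, the force and the opening at its end, in the units of the state.
- get_state(): the state, without advancing time (a new reading comes with each control period).
- cams.camera(name): name is "scene" or "top"; returns a dict with "img" (480x640x3 uint8, red, green, blue), "range_z" (480x640 float32, m along the optical axis (not along the pixel's ray), 0 where there is no reading), "fx", "fy", "cx", "cy" (pixels), "eye" and "orientation" of the camera in the world. Camera axes: x right, y down, z forward; pixel columns grow to the right and rows downward; lengths in m; the calibration is good to about 2 mm. A picture is of the moment at which its call begins.
- ticket.finish_job(): hands the job in, once; it reports no verdict.
The state is a dict: "time_s": time; "joint_positions": joint angles; "qd": joint speeds; "effort": joint torques, N m; "eef_pos": TCP position; "tool_rot": TCP orientation; "ft_force": force on the tool from outside, world axes, zero at the start; "ft_torque": the same for the moment, N m; "finger_gap": opening from 0.0 (shut) to 1.0 (fully open).
Only numpy, scipy, OpenCV 4.12 (cv2) and the standard library are available. Lean on these libraries where they do the work, as an engineer would, in place of code of your own. Each camera call takes 0.05 s, during which the arm holds its last target.

## Working session

There is one attempt and no reset: what is moved stays moved. The work goes in short steps, Python scripts to look and compute and a shell command to move; the robot and the scene stay as the last step left them, time stands still between calls to the robot, and variables do not carry over. Pictures are saved under pics/ and viewed, and the job is handed in when it is done.

```bash
ls; mkdir -p pics; cat > h.py <<'E'
import numpy as np, cv2
from scipy.spatial.transform import Rotation as R
from workcell import get_state, cams, ticket
def rot(q): return R.from_quat([q[1],q[2],q[3],q[0]])
def ray(c,u,v):
    d=rot(c['orientation']).apply([(u-c['cx'])/c['fx'],(v-c['cy'])/c['fy'],1.0]); return np.array(c['eye']),d
def onplane(c,u,v,z):
    e,d=ray(c,u,v); return e+d*(z-e[2])/d[2]
def cloud(c):
    v,u=np.mgrid[0:480,0:640]; Z=c['range_z']
    P=np.stack([(u-c['cx'])/c['fx']*Z,(v-c['cy'])/c['fy']*Z,Z],-1).reshape(-1,3)
    return (rot(c['orientation']).apply(P)+np.array(c['eye'])).reshape(480,640,3)
def proj(c,p):
    q=rot(c['orientation']).inv().apply(np.array(p)-np.array(c['eye'])); return c['cx']+c['fx']*q[0]/q[2], c['cy']+c['fy']*q[1]/q[2]
def save(c,n,box=None,k=1):
    im=cv2.cvtColor(c['img'],cv2.COLOR_RGB2BGR)
    if box: x0,y0,x1,y1=box; im=im[y0:y1,x0:x1]
    if k!=1: im=cv2.resize(im,None,fx=k,fy=k,interpolation=cv2.INTER_CUBIC)
    cv2.imwrite('pics/'+n,im)
E
python3 - <<'E'
from h import *
for n in('scene','top'):
    c=cams.camera(n); save(c,n+'0.png'); print(n,c['eye'],c['orientation'],c['fx'])
print(get_state())
E
```

```text
pics
scene [ 1.04420353 -0.0715767   0.64509206] [-0.2602564   0.71181385  0.60909844 -0.23363806] 439.75254030586495
top [0.46302316 0.00254374 1.03104423] [ 0.04239008 -0.69671689  0.71445986 -0.04832975] 529.8942598051692
{'time_s': 0.1, 'joint_positions': array([ 1.04400093e+00,  2.87140452e-01,  1.57808618e+00,  3.12035348e-05,
        1.27859062e+00, -1.50042402e-01]), 'qd': array([-0.00010858,  0.00052176, -0.00415007, -0.00055526, -0.00171472,
       -0.00031235]), 'effort': array([ 1.82528613e-03, -4.07291222e+01, -2.93700564e+01, -1.00761213e-04,
        3.37163343e-03, -8.09041069e-06]), 'eef_pos': array([0.24802358, 0.62713975, 0.23801313]), 'tool_rot': array([-3.83365923e-04,  1.87268677e-01,  9.82308101e-01, -1.04424811e-03]), 'ft_force': array([-0.19564452,  0.53504874, -0.57442618]), 'ft_torque': array([ 0.0082709 ,  0.01592905, -0.0242976 ]), 'finger_gap': 1.005681763122943}
```

View pics/scene0.png

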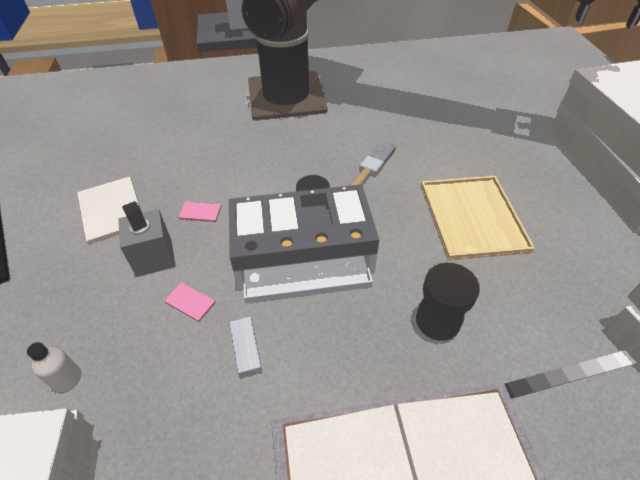

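View pics/top0.png

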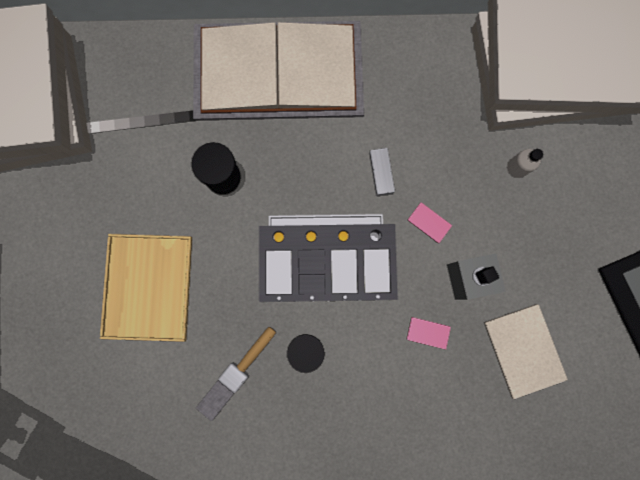

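```bash
python3 - <<'E'
from h import *
c=cams.camera('top'); save(c,'t1.png',(250,205,410,310),5); save(c,'t2.png',(400,190,560,310),5)
s=cams.camera('scene'); save(s,'s1.png',(220,170,390,300),4.5)
P=cloud(c)
for u,v in [(328,263),(270,240),(328,295),(378,237),(312,238),(146,288),(150,236),(487,276),(478,268),(457,281),(500,262)]: print(u,v,P[v,u].round(4))
E
```

```text
328 263 [ 0.5305 -0.0269  0.0915]
270 240 [0.5739 0.0752 0.0938]
328 295 [ 0.4741 -0.0252  0.0947]
378 237 [ 0.5851 -0.1287  0.0046]
312 238 [5.767e-01 3.000e-04 8.520e-02]
146 288 [0.4973 0.321  0.0068]
150 236 [0.5965 0.3117 0.0169]
487 276 [ 0.4986 -0.2932  0.1367]
478 268 [ 0.5151 -0.2939  0.0892]
457 281 [ 0.494  -0.2642  0.0558]
500 262 [ 0.5308 -0.3666 -0.0026]
```

View pics/t1.png

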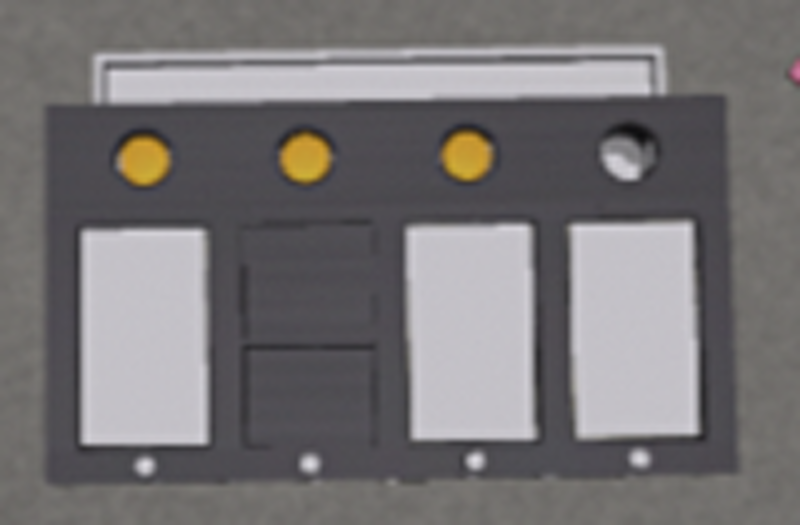

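View pics/t2.png

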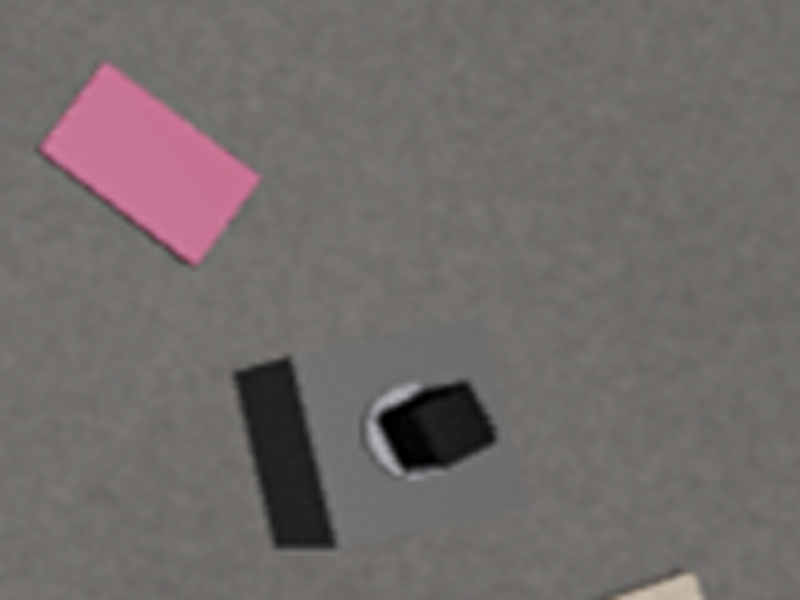

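View pics/s1.png

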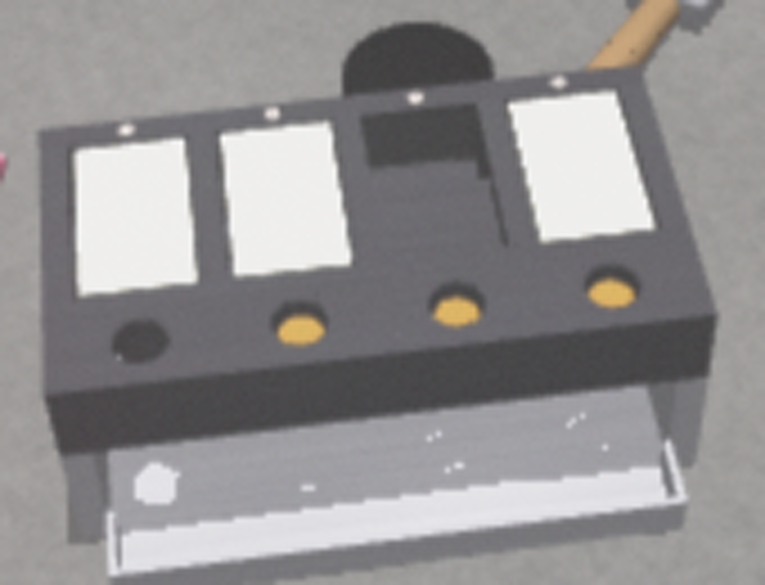

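```bash
cat > meas.py <<'E'
from h import *
def dots(c,mask_box):
    hsv=cv2.cvtColor(c['img'],cv2.COLOR_RGB2HSV)
    m=((hsv[...,1]<45)&(hsv[...,2]>150)).astype(np.uint8)
    b=np.zeros_like(m); x0,y0,x1,y1=mask_box; b[y0:y1,x0:x1]=m[y0:y1,x0:x1]
    n,l,st,ce=cv2.connectedComponentsWithStats(b)
    return [(st[i,4],ce[i],cv2.minAreaRect(np.argwhere(l==i)[:,::-1].astype(np.float32))) for i in range(1,n) if st[i,4]>=4]
if __name__=='__main__':
    for n,box in(('top',(255,215,402,306)),('scene',(225,180,380,250))):
        c=cams.camera(n)
        for a,ce,r in dots(c,box):
            p=onplane(c,*ce,.092); print(n,a,ce.round(1),p[:2].round(4), np.round(r[1],1), np.round(r[2],1))
        hsv=cv2.cvtColor(c['img'],cv2.COLOR_RGB2HSV)
        m=((hsv[...,0]>10)&(hsv[...,0]<32)&(hsv[...,1]>130)&(hsv[...,2]>100)).astype(np.uint8)
        b=np.zeros_like(m); x0,y0,x1,y1=box; b[y0:y1,x0:x1]=m[y0:y1,x0:x1]
        k,l,st,ce=cv2.connectedComponentsWithStats(b)
        for i in range(1,k):
            if st[i,4]>8: print(' pin',n,st[i,4],ce[i].round(1),onplane(c,*ce[i],.085)[:2].round(4))
E
python3 meas.py
```

```text
top 933 [324.  219.9] [ 0.6079 -0.022 ] [ 10. 113.] 90.0
top 27 [373.8 237.7] [ 0.5736 -0.11  ] [7.2 3.6] 26.6
top 1041 [376.2 270.4] [ 0.5152 -0.1119] [42.6 24.6] 88.5
top 1075 [278. 272.] [0.5167 0.0619] [42. 25.] 90.0
top 1065 [343.7 270.9] [ 0.5157 -0.0543] [42. 25.] 90.0
top 10 [377.5 296.2] [ 0.4698 -0.1124] [2. 3.] 90.0
top 9 [278.7 297.9] [0.4713 0.0616] [2.1 2.8] 45.0
top 10 [311.5 297.2] [0.471  0.0038] [2. 3.] 90.0
top 8 [344.9 296.9] [ 0.4701 -0.0549] [2. 2.] 90.0
 pin top 77 [342.9 235.6] [ 0.5796 -0.0554]
 pin top 77 [278.5 236.7] [0.5806 0.0605]
 pin top 78 [310.6 236.2] [0.58   0.0028]
scene 1265 [252.3 192.9] [ 0.4567 -0.1057] [69. 71.] 90.0
scene 129 [339.5 182.3] [0.4551 0.0551] [ 6. 25.] 90.0
scene 529 [373.7 200.1] [0.5105 0.1062] [58. 15.] 90.0
scene 8 [343.8 187.8] [0.4707 0.06  ] [2.7 2.2] 26.6
scene 7 [312.  191.3] [0.4703 0.0016] [2. 2.] 90.0
scene 802 [348.4 206.5] [0.5189 0.0589] [34.7 25.2] 76.0
scene 9 [280. 195.] [ 0.4703 -0.0567] [2. 2.] 90.0
scene 826 [282.7 213.9] [ 0.5178 -0.0567] [32.1 26.2] 83.7
scene 840 [249.2 217.9] [ 0.5177 -0.1146] [32.8 26.6] 84.8
scene 7 [379. 246.] [0.6142 0.0899] [6. 0.] -90.0
 pin scene 29 [355.6 234.7] [0.5787 0.0593]
 pin scene 32 [321.1 238.7] [0.5781 0.0009]
 pin scene 32 [286.2 242.7] [ 0.5773 -0.0575]
```

```bash
python3 - <<'E'
from h import *
for n in('top','scene'):
    c=cams.camera(n); P=cloud(c)
    box=(abs(P[...,0]-.505)<.06)&(abs(P[...,1]+.295)<.06)
    for lo,hi,zz in((.122,.15,.135),(.078,.099,.085)):
        m=(box&(P[...,2]>lo)&(P[...,2]<hi)).astype(np.uint8)
        cs,_=cv2.findContours(m,cv2.RETR_EXTERNAL,cv2.CHAIN_APPROX_NONE)
        if not cs: continue
        k=max(cs,key=cv2.contourArea)[:,0].astype(float)
        W=np.array([onplane(c,u,v,zz)[:2] for u,v in k]).astype(np.float32)*1000
        r=cv2.minAreaRect(W); print(n,zz,np.round(r[0],1),np.round(r[1],1),round(r[2],1),int(m.sum()), np.median(P[m>0][:,2]).round(4))
    # collar bright
    hsv=cv2.cvtColor(c['img'],cv2.COLOR_RGB2HSV)
    if n=='scene': save(c,'s2.png',(110,190,180,280),8)
s=get_state(); r=rot(s['tool_rot']).as_matrix(); print(r.round(3))
E
```

```text
top 0.135 [ 500.6 -297.2] [24.8 26.2] 23.3 227 0.1352
top 0.085 [ 500.5 -298. ] [70.  72.5] 10.2 1278 0.086
scene 0.135 [ 509.4 -299.2] [37.2 23.5] 24.2 236 0.1341
scene 0.085 [ 505.4 -301.2] [77.9 71.3] 10.6 1181 0.0853
[[-0.93   0.368 -0.   ]
 [ 0.368  0.93  -0.   ]
 [ 0.    -0.    -1.   ]]
```

View pics/s2.png

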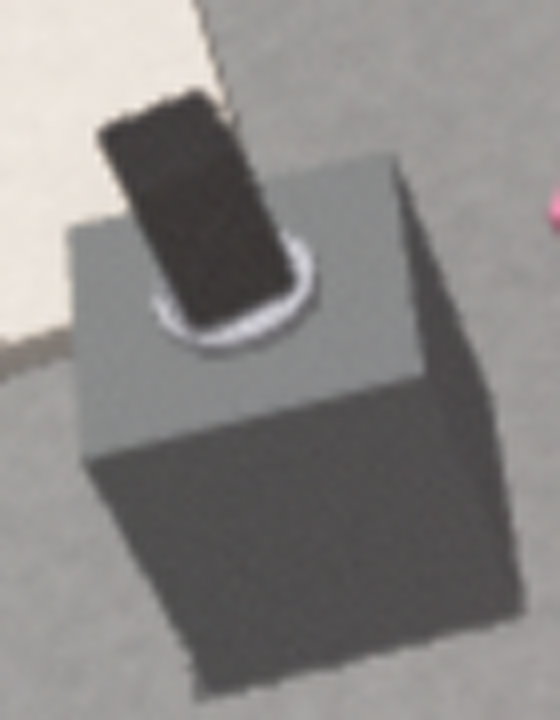

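```bash
cat > to.py <<'E'
# usage: to.py x y z jawyaw_deg  (mm)
import sys
from h import *
def show(x,y,z,yaw):
    s=get_state(); M=rot(s['tool_rot']).as_matrix(); p=s['eef_pos']*1000
    d=M.T@(np.array([x,y,z])-p); cur=np.degrees(np.arctan2(M[1,1],M[0,1]))
    tw=-(yaw-cur); tw=(tw+90)%180-90
    print('t',round(s['time_s'],2),'pos',p.round(1),'jaw',round(cur,2),'tilt',M[:,2].round(4),'F',s['ft_force'].round(1),'gap',round(s['finger_gap']*85,1))
    print('MOVE',d.round(1),'twist',round(tw,2),'rows',round(max(np.linalg.norm(d)/41.7,abs(tw)/7.16),1))
if __name__=='__main__': show(*map(float,sys.argv[1:5]))
E
python3 to.py 560 300 230 68.4
```

```text
t 0.4 pos [248.3 627.6 239.2] jaw 68.41 tilt [-1.e-04 -3.e-04 -1.e+00] F [-0.3 -1.9  0.2] gap 85.4
MOVE [-410.4 -189.9    9.2] twist 0.01 rows 10.8
```

```bash
python3 -m jog '-410 -190 9 0;-410 -190 9 0;-410 -190 9 0;-410 -190 9 0;-410 -190 9 0;-410 -190 9 0;-410 -190 9 0;-410 -190 9 0;-410 -190 9 0;-410 -190 9 0' 60 ; python3 to.py 501.5 -298 225 23.5
```

```text
time_s: 1.23
eef_pos: [0.5365, 0.324, 0.2313]
tool_rot: [0.0, 0.187, 0.982, 0.0]
ft_force: [0.2, -0.1, -0.7]
finger_gap: 0.704
t 1.23 pos [536.5 324.  231.3] jaw 68.41 tilt [ 6.e-04  3.e-04 -1.e+00] F [ 0.2 -0.1 -0.7] gap 59.8
MOVE [-196.3 -591.3    6.1] twist 44.91 rows 14.9
```

```bash
python3 -m jog '-196 -591 6 45;-196 -591 6 45;-196 -591 6 45;-196 -591 6 45;-196 -591 6 45;-196 -591 6 45;-196 -591 6 45;-196 -591 6 45;-196 -591 6 45;-196 -591 6 45' ; python3 to.py 501.5 -298 225 23.5
```

```text
time_s: 2.07
eef_pos: [0.5113, -0.0922, 0.2274]
tool_rot: [0.001, 0.549, 0.836, 0.0]
ft_force: [0.1, -0.1, 0.5]
finger_gap: 0.702
t 2.07 pos [511.3 -92.2 227.4] jaw 23.41 tilt [ 1.1e-03 -3.0e-04 -1.0e+00] F [ 0.1 -0.1  0.5] gap 59.6
MOVE [-184.9  -90.8    2.5] twist -0.09 rows 4.9
```

```bash
python3 to.py 501.5 -298 165 23.5
```

```text
t 2.07 pos [511.3 -92.2 227.4] jaw 23.41 tilt [ 1.1e-03 -3.0e-04 -1.0e+00] F [ 0.1 -0.1  0.5] gap 59.6
MOVE [-184.9  -90.8   62.5] twist -0.09 rows 5.2
```

```bash
python3 -m jog '-185 -91 40 0;-185 -91 40 0;-185 -91 40 0;-185 -91 40 0;-185 -91 40 0;-185 -91 40 0;-185 -91 40 0;-185 -91 40 0' ; python3 to.py 501.5 -298 104 23.5
python3 - <<'E'
from h import *
c=cams.camera('scene'); save(c,'s3.png',(60,100,260,280),4)
E
```

```text
time_s: 2.73
eef_pos: [0.5016, -0.296, 0.1869]
tool_rot: [-0.0, 0.549, 0.836, 0.0]
ft_force: [-0.3, 0.8, -0.5]
finger_gap: 0.697
t 2.73 pos [ 501.6 -296.   186.9] jaw 23.37 tilt [-3.e-04  8.e-04 -1.e+00] F [-0.3  0.8 -0.5] gap 59.3
MOVE [-1.8 -0.9 82.9] twist -0.13 rows 2.0
```

View pics/s3.png

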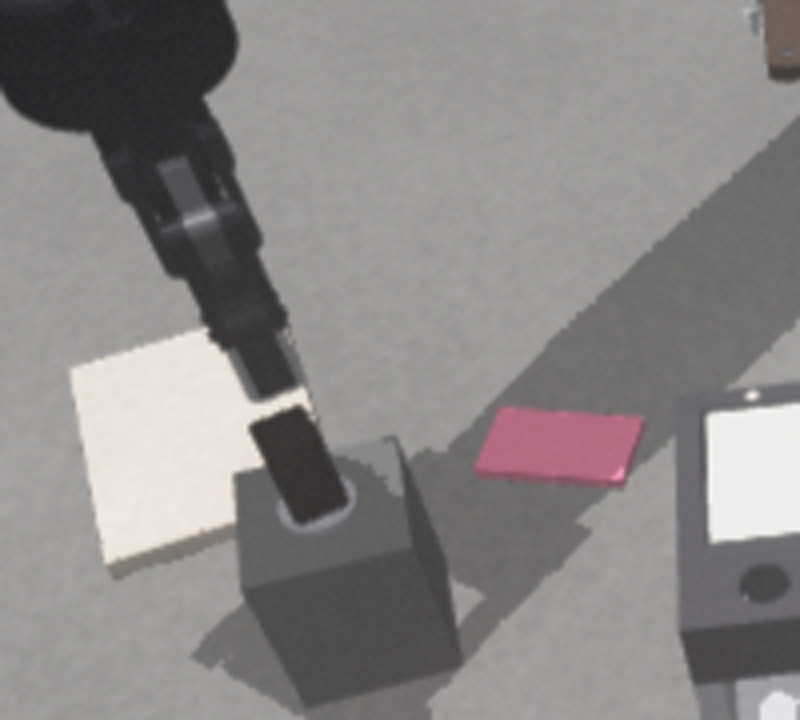

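```bash
python3 -m jog '-1 -1 40 0;-2 -1 70 0;-2 -1 83 0;-2 -1 83 0;-2 -1 83 0' ; python3 to.py 501.5 -298 104 23.5
```

```text
time_s: 3.2
eef_pos: [0.502, -0.2974, 0.1043]
tool_rot: [-0.0, 0.548, 0.836, 0.0]
ft_force: [1.0, -1.2, 0.4]
finger_gap: 0.705
t 3.2 pos [ 502.  -297.4  104.3] jaw 23.5 tilt [-4.e-04  4.e-04 -1.e+00] F [ 1.  -1.2  0.4] gap 59.9
MOVE [-0.4 -0.7  0.3] twist -0.0 rows 0.0
```

```bash
python3 -m jog '0 0 0 0;0 0 0 0;0 0 0 0;0 0 0 0;0 0 0 0;0 0 0 0;0 0 0 0;0 0 0 0' 10 80; python3 to.py 501.5 -298 104 23.5
```

```text
time_s: 3.87
eef_pos: [0.5028, -0.2994, 0.1065]
tool_rot: [0.002, 0.549, 0.836, -0.0]
ft_force: [-0.8, 0.5, 6.3]
finger_gap: 0.274
t 3.87 pos [ 502.8 -299.4  106.5] jaw 23.41 tilt [ 0.003  -0.0024 -1.    ] F [-0.8  0.5  6.3] gap 23.3
MOVE [ 1.8 -0.7  2.5] twist -0.09 rows 0.1
```

```bash
python3 -m jog '0 0 -40 0;0 0 -80 0;0 0 -112 0;0 0 -112 0;0 0 -112 0;0 0 -112 0'; python3 to.py 579.7 -55.9 216 23.5
python3 - <<'E'
from h import *
c=cams.camera('scene'); save(c,'s4.png',(60,60,260,240),4)
E
```

```text
time_s: 4.37
eef_pos: [0.5011, -0.298, 0.215]
tool_rot: [-0.001, 0.549, 0.836, 0.0]
ft_force: [0.1, -0.1, -1.4]
finger_gap: 0.272
t 4.37 pos [ 501.1 -298.   215. ] jaw 23.41 tilt [-0.0012  0.0011 -1.    ] F [ 0.1 -0.1 -1.4] gap 23.1
MOVE [190.9 168.3  -0.8] twist -0.09 rows 6.1
```

View pics/s4.png

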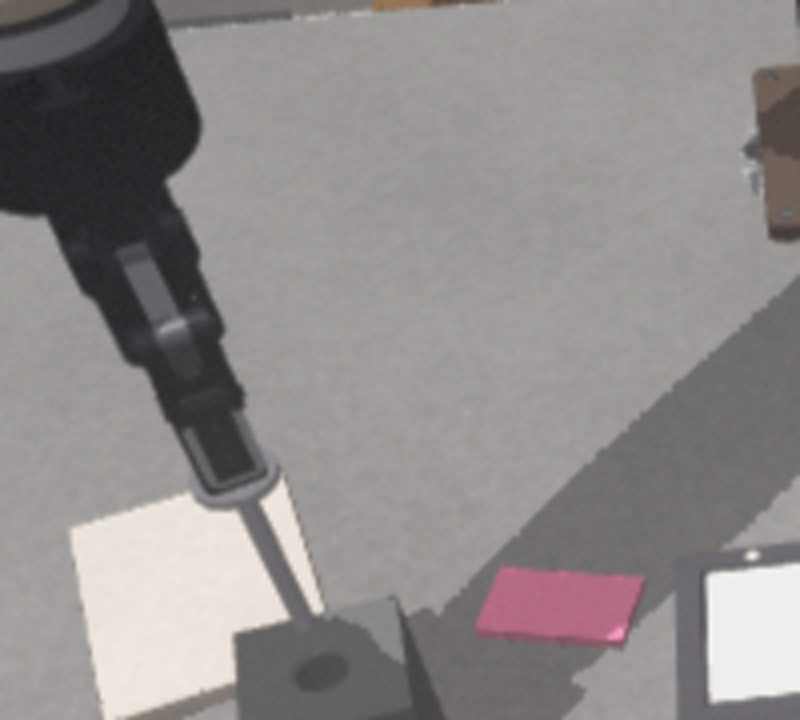

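```bash
python3 -m jog '191 168 0 0;191 168 0 0;191 168 0 0;191 168 0 0;191 168 0 0;191 168 0 0;191 168 0 0;191 168 0 0;191 168 0 0'; python3 to.py 579.7 -55.9 196 23.5
python3 - <<'E'
from h import *
c=cams.camera('scene'); save(c,'s5.png',(220,120,380,260),5)
c=cams.camera('top'); save(c,'t5.png',(250,180,410,310),5)
E
```

```text
time_s: 5.17
eef_pos: [0.5789, -0.0562, 0.2139]
tool_rot: [-0.002, 0.548, 0.836, -0.001]
ft_force: [0.2, 0.4, -0.6]
finger_gap: 0.269
t 5.17 pos [578.9 -56.2 213.9] jaw 23.47 tilt [-3.8e-03  3.0e-04 -1.0e+00] F [ 0.2  0.4 -0.6] gap 22.8
MOVE [-0.1  0.9 17.9] twist -0.03 rows 0.4
```

View pics/s5.png

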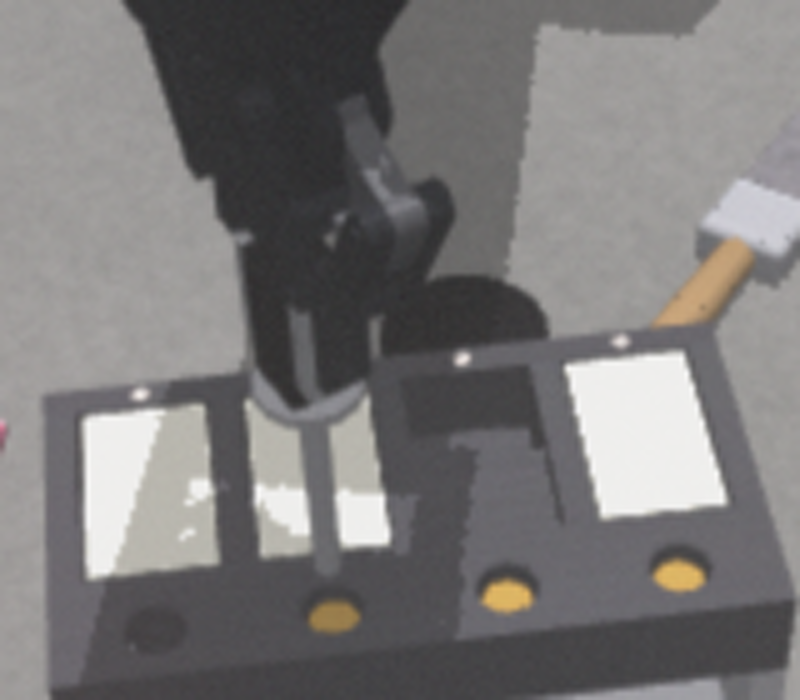

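View pics/t5.png

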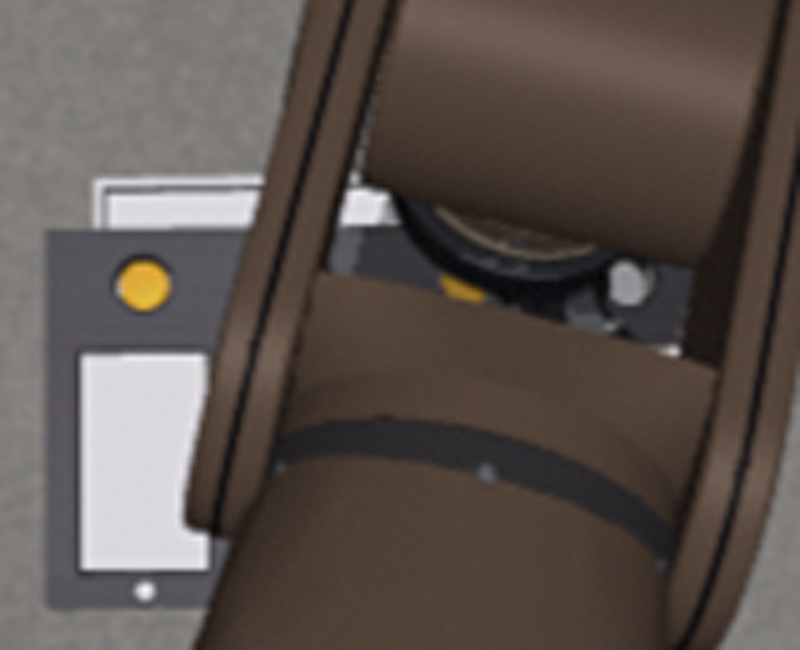

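```bash
python3 - <<'E'
from h import *
c=cams.camera('scene')
p=get_state()['eef_pos']; print(p)
for z in(.11,.113,.116): print(np.array(proj(c,[p[0],p[1],z])).round(1), onplane(c,285.4,233.5,z).round(4))
E
```

```text
[ 0.57931057 -0.05785779  0.21514108]
[285.1 233.8] [ 0.5788 -0.0573  0.11  ]
[285.  232.6] [ 0.5814 -0.0574  0.113 ]
[284.8 231.4] [ 0.584  -0.0574  0.116 ]
```

```bash
python3 -m jog '0 1 10 0;0 1 18 0;0 1 24 0;0 1 27 0;0 1 30 0;0 1 33 0'; python3 to.py 579.7 -55.9 165 23.5
```

```text
time_s: 5.82
eef_pos: [0.5812, -0.0564, 0.1845]
tool_rot: [0.0, 0.549, 0.836, -0.0]
ft_force: [-3.9, 0.8, 9.5]
finger_gap: 0.271
t 5.82 pos [581.2 -56.4 184.5] jaw 23.41 tilt [ 3.e-04 -6.e-04 -1.e+00] F [-3.9  0.8  9.5] gap 23.0
MOVE [ 1.1 -1.2 19.5] twist -0.09 rows 0.5
```

```bash
python3 -m jog '0 0 4 0;0 0 8 0;0 0 12 0;0 0 16 0;0 0 20 0;0 0 22 0;0 0 22 0'; python3 to.py 579.7 -55.9 163 23.5
```

```text
time_s: 6.4
eef_pos: [0.5803, -0.0558, 0.1598]
tool_rot: [-0.001, 0.549, 0.836, -0.0]
ft_force: [0.6, -0.4, -1.9]
finger_gap: 0.269
t 6.4 pos [580.3 -55.8 159.8] jaw 23.41 tilt [-1.5e-03  5.0e-04 -1.0e+00] F [ 0.6 -0.4 -1.9] gap 22.8
MOVE [ 0.2 -0.6 -3.2] twist -0.09 rows 0.1
```

Force dropped to zero with the rod's end about 32 mm down: the pin should be through. Raise and go to bore2.

```bash
python3 -m jog '0 0 -35 0;0 0 -54 0;0 0 -54 0;0 0 -54 0'; python3 to.py 580.3 3 214 23.5
python3 - <<'E'
from h import *
c=cams.camera('scene'); save(c,'s6.png',(220,160,380,300),5)
E
```

```text
time_s: 6.73
eef_pos: [0.5816, -0.0562, 0.2161]
tool_rot: [0.001, 0.549, 0.836, 0.0]
ft_force: [-0.9, 0.8, -1.2]
finger_gap: 0.269
t 6.73 pos [581.6 -56.2 216.1] jaw 23.41 tilt [ 2.8e-03 -7.0e-04 -1.0e+00] F [-0.9  0.8 -1.2] gap 22.9
MOVE [54.8 22.3  2. ] twist -0.09 rows 1.4
```

View pics/s6.png

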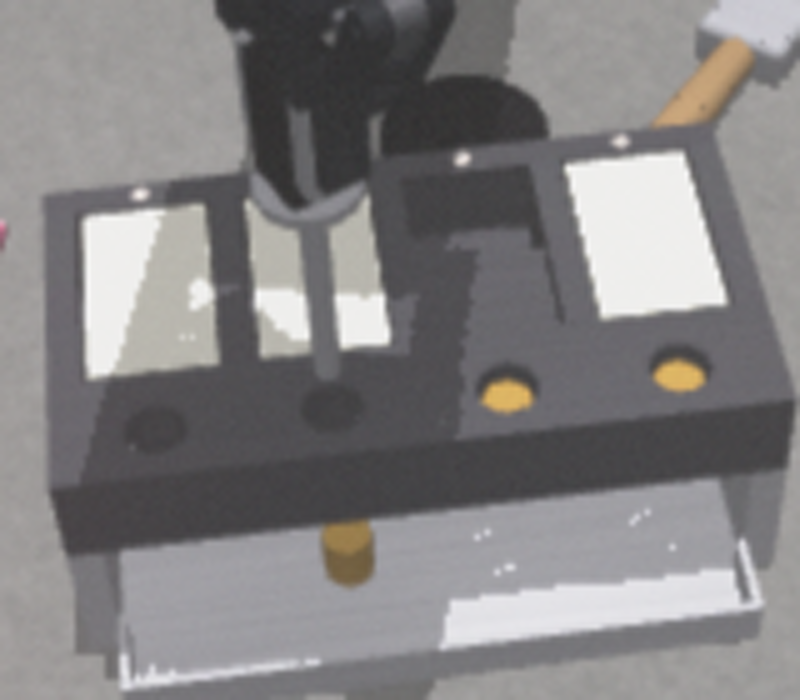

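Pin1 stands in the pan (crop 348,552) and bore1 is empty. Next is bore2.

```bash
python3 -m jog '55 22 2 0;55 22 2 0;55 22 2 0;55 22 2 0;55 22 2 0'; python3 to.py 580.3 3 214 23.5
```

```text
time_s: 7.2
eef_pos: [0.5785, 0.003, 0.2114]
tool_rot: [-0.001, 0.549, 0.836, -0.001]
ft_force: [-0.0, 0.0, -1.8]
finger_gap: 0.27
t 7.2 pos [578.5   3.  211.4] jaw 23.42 tilt [-2.6e-03 -1.0e-04 -1.0e+00] F [-0.   0.  -1.8] gap 23.0
MOVE [-0.7  1.7 -2.6] twist -0.08 rows 0.1
```

```bash
python3 -m jog '0 0 10 0;0 0 18 0;0 0 24 0;0 0 28 0;0 0 32 0;0 0 36 0;0 0 40 0;0 0 45 0;0 0 51 0;0 0 51 0'; python3 to.py 580.3 3 214 23.5
```

```text
time_s: 8.03
eef_pos: [0.5784, 0.0031, 0.1604]
tool_rot: [-0.001, 0.549, 0.836, -0.0]
ft_force: [-0.5, -0.4, -1.5]
finger_gap: 0.268
t 8.03 pos [578.4   3.1 160.4] jaw 23.38 tilt [-2.e-03  4.e-04 -1.e+00] F [-0.5 -0.4 -1.5] gap 22.7
MOVE [ -0.7   1.6 -53.6] twist -0.12 rows 1.3
```

```bash
python3 -m jog '0 0 -35 0;0 0 -54 0;0 0 -54 0;0 0 -54 0;0 0 -54 0'; python3 to.py 580.8 61 214 23.5
python3 - <<'E'
from h import *
c=cams.camera('scene'); save(c,'s7.png',(220,160,380,300),5)
E
```

```text
time_s: 8.45
eef_pos: [0.5783, 0.0033, 0.2142]
tool_rot: [-0.001, 0.549, 0.836, -0.001]
ft_force: [0.3, 0.2, -1.5]
finger_gap: 0.274
t 8.45 pos [578.3   3.3 214.2] jaw 23.4 tilt [-2.6e-03  5.0e-04 -1.0e+00] F [ 0.3  0.2 -1.5] gap 23.3
MOVE [52.  25.2  0.3] twist -0.1 rows 1.4
```

View pics/s7.png

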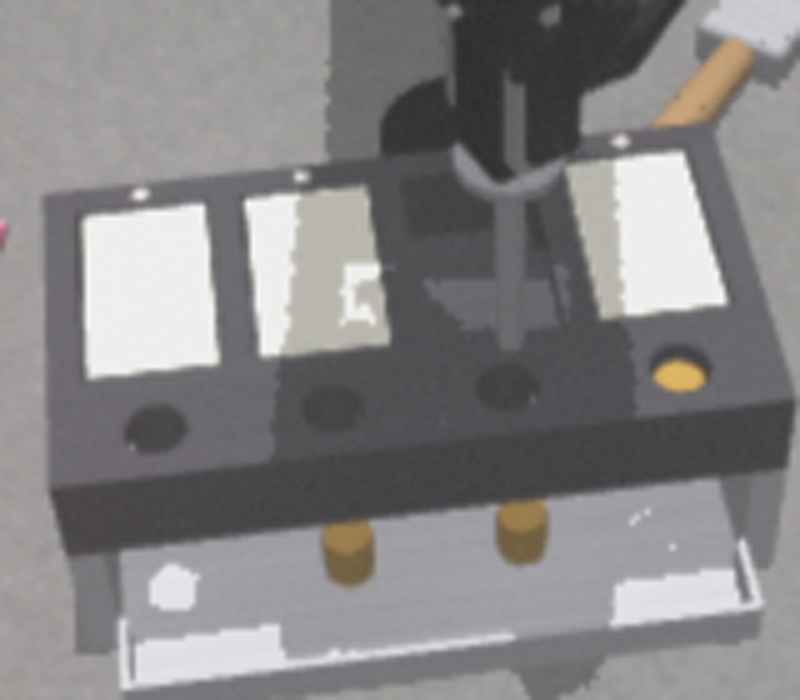

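Pin2 is in the pan too (crop 522,532). Next is bore3.

```bash
python3 -m jog '52 25 0 0;52 25 0 0;52 25 0 0;52 25 0 0;52 25 0 0'; python3 to.py 580.8 61 214 23.5
```

```text
time_s: 8.92
eef_pos: [0.5809, 0.0604, 0.2146]
tool_rot: [-0.001, 0.549, 0.836, -0.001]
ft_force: [-0.2, -1.1, -1.1]
finger_gap: 0.275
t 8.92 pos [580.9  60.4 214.6] jaw 23.42 tilt [-2.3e-03 -4.0e-04 -1.0e+00] F [-0.2 -1.1 -1.1] gap 23.4
MOVE [0.5 0.2 0.6] twist -0.08 rows 0.0
```

```bash
python3 -m jog '0 0 10 0;0 0 18 0;0 0 24 0;0 0 28 0;0 0 32 0;0 0 36 0;0 0 40 0;0 0 45 0;0 0 53 0;0 0 53 0'; python3 to.py 580.3 61 214 23.5
```

```text
time_s: 9.75
eef_pos: [0.581, 0.0607, 0.162]
tool_rot: [-0.001, 0.549, 0.836, -0.0]
ft_force: [-0.4, -0.5, -2.3]
finger_gap: 0.271
t 9.75 pos [581.   60.7 162. ] jaw 23.4 tilt [-0.0013  0.     -1.    ] F [-0.4 -0.5 -2.3] gap 23.0
MOVE [  0.6  -0.5 -52. ] twist -0.1 rows 1.2
```

```bash
python3 -m jog '0 0 -35 0;0 0 -54 0;0 0 -54 0;0 0 -54 0;0 0 -54 0'; python3 to.py 502 -298.5 214 23.5
python3 - <<'E'
from h import *
c=cams.camera('scene'); save(c,'s8.png',(220,160,380,300),5)
E
```

```text
time_s: 10.17
eef_pos: [0.5808, 0.0608, 0.2156]
tool_rot: [-0.001, 0.549, 0.836, -0.0]
ft_force: [0.9, -0.0, -1.4]
finger_gap: 0.274
t 10.17 pos [580.8  60.8 215.6] jaw 23.41 tilt [-2.e-03  1.e-04 -1.e+00] F [ 0.9 -0.  -1.4] gap 23.3
MOVE [-298.5 -215.     1.7] twist -0.09 rows 8.8
```

View pics/s8.png

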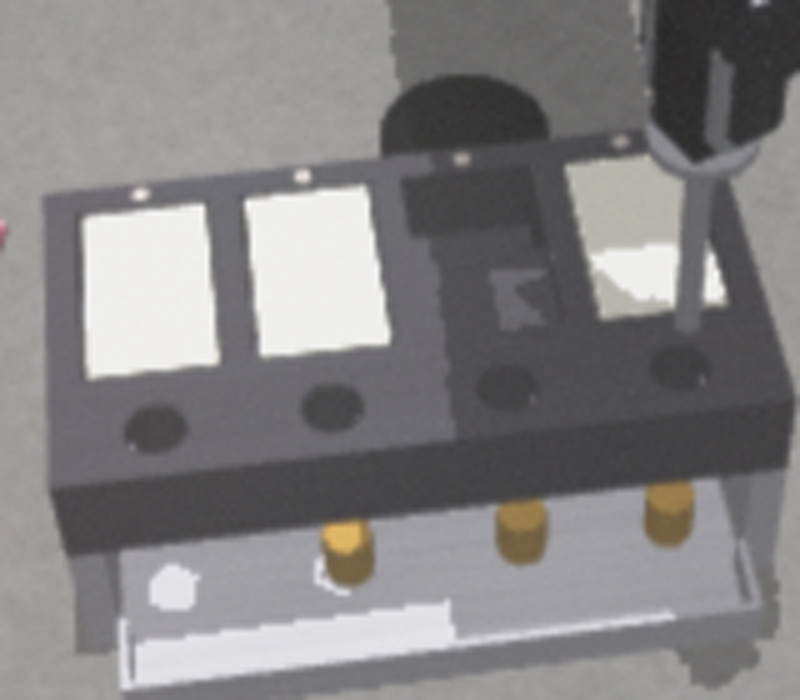

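All three pins are in the pan. Take the drift back.

```bash
python3 -m jog '-299 -215 2 0;-299 -215 2 0;-299 -215 2 0;-299 -215 2 0;-299 -215 2 0;-299 -215 2 0;-299 -215 2 0;-299 -215 2 0;-299 -215 2 0;-299 -215 2 0';python3 -m jog '0 0 0 0;0 0 0 0;0 0 0 0'; python3 to.py 502 -298.5 108 23.5
python3 - <<'E'
from h import *
c=cams.camera('scene'); save(c,'s9.png',(60,100,220,260),4)
E
```

```text
time_s: 11.05
eef_pos: [0.5006, -0.3043, 0.213]
tool_rot: [-0.001, 0.551, 0.834, -0.001]
ft_force: [0.8, 0.7, -0.1]
finger_gap: 0.267
time_s: 11.3
eef_pos: [0.5029, -0.2975, 0.2138]
tool_rot: [-0.001, 0.548, 0.836, 0.0]
ft_force: [-0.0, 0.4, -0.7]
finger_gap: 0.273
t 11.3 pos [ 502.9 -297.5  213.8] jaw 23.48 tilt [-0.0015  0.0017 -1.    ] F [-0.   0.4 -0.7] gap 23.2
MOVE [ -0.8  -1.1 105.8] twist -0.02 rows 2.5
```

View pics/s9.png

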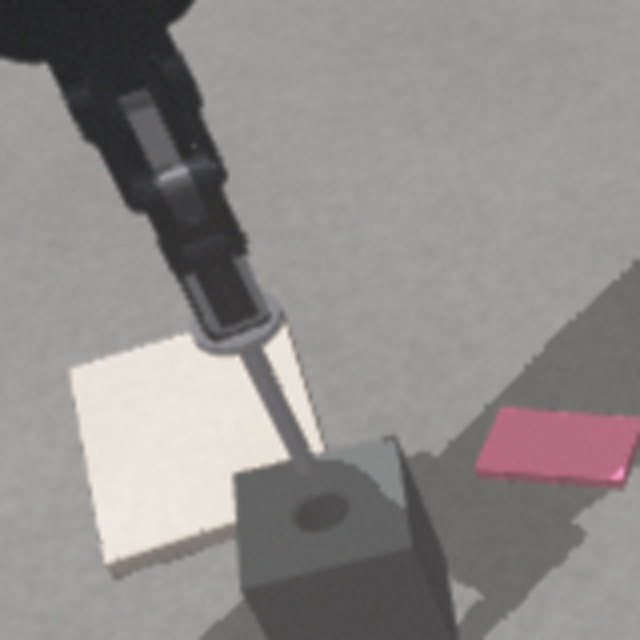

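```bash
python3 -m jog '-1 -1 30 0;-1 -1 60 0;-1 -1 85 0;-1 -1 98 0;-1 -1 104 0;-1 -1 104 0;-1 -1 106 0;-1 -1 106 0;-1 -1 106 0'; python3 to.py 502 -298.5 106 23.5
```

```text
time_s: 12.1
eef_pos: [0.5034, -0.301, 0.1108]
tool_rot: [0.002, 0.549, 0.836, -0.0]
ft_force: [-0.0, 0.2, -1.0]
finger_gap: 0.272
t 12.1 pos [ 503.4 -301.   110.8] jaw 23.42 tilt [ 0.0024 -0.0021 -1.    ] F [-0.   0.2 -1. ] gap 23.1
MOVE [ 2.8 -0.3  4.8] twist -0.08 rows 0.1
```

```bash
python3 -m jog '0 1 2 0;0 1 3 0;0 1 3 0;0 1 3 0'; python3 to.py 502 -298.5 106 23.5
```

```text
time_s: 12.43
eef_pos: [0.5037, -0.3001, 0.1065]
tool_rot: [0.001, 0.549, 0.836, -0.0]
ft_force: [-0.2, 0.3, 0.2]
finger_gap: 0.272
t 12.43 pos [ 503.7 -300.1  106.5] jaw 23.41 tilt [ 9.e-04 -6.e-04 -1.e+00] F [-0.2  0.3  0.2] gap 23.1
MOVE [ 2.2 -0.9  0.5] twist -0.09 rows 0.1
```

```bash
python3 -m jog '0 0 1 0;0 0 2 0;0 0 2 0;0 0 2 0'; python3 to.py 502 -298.5 106 23.5
```

```text
time_s: 12.77
eef_pos: [0.5038, -0.3002, 0.1065]
tool_rot: [0.0, 0.549, 0.836, -0.0]
ft_force: [-3.2, 2.6, 9.9]
finger_gap: 0.27
t 12.77 pos [ 503.8 -300.2  106.5] jaw 23.42 tilt [ 1.e-04 -3.e-04 -1.e+00] F [-3.2  2.6  9.9] gap 23.0
MOVE [ 2.2 -0.9  0.5] twist -0.08 rows 0.1
```

Contact (10 N): the collar is on the stand. Ease off 1 mm and open.

```bash
python3 -m jog '0 0 -1 0;0 0 -1 0;0 0 -1 0;0 0 -1 0;0 0 -1 0;0 0 -1 0' 60; python3 -m jog '0 0 -40 0;0 0 -80 0;0 0 -110 0;0 0 -110 0'; python3 to.py 488.5 -113.4 215 89.5
python3 - <<'E'
from h import *
c=cams.camera('scene'); save(c,'s10.png',(60,100,220,260),4)
E
```

```text
time_s: 13.27
eef_pos: [0.5032, -0.2998, 0.1047]
tool_rot: [-0.0, 0.549, 0.836, 0.0]
ft_force: [0.0, -0.1, -0.2]
finger_gap: 0.703
time_s: 13.6
eef_pos: [0.5066, -0.3026, 0.2238]
tool_rot: [0.007, 0.549, 0.836, -0.001]
ft_force: [0.1, -0.3, 0.4]
finger_gap: 0.705
t 13.6 pos [ 506.6 -302.6  223.8] jaw 23.42 tilt [ 0.0111 -0.0096 -0.9999] F [ 0.1 -0.3  0.4] gap 59.9
MOVE [180.9  58.5   6.8] twist -66.08 rows 9.2
```

View pics/s10.png

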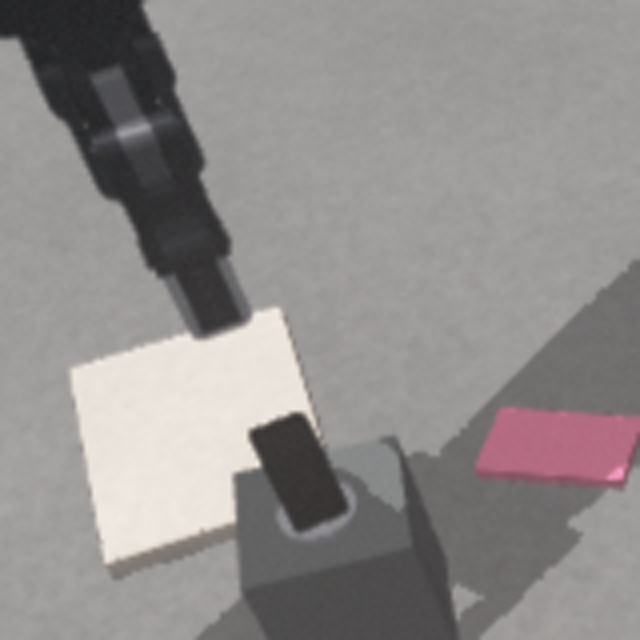

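```bash
python3 -m jog '180 58 6 -66;180 58 6 -66;180 58 6 -66;180 58 6 -66;180 58 6 -66;180 58 6 -66;180 58 6 -66;180 58 6 -66;180 58 6 -66;180 58 6 -66' 0 40; python3 -m jog '0 0 0 0;0 0 0 0;0 0 0 0'; python3 to.py 490.5 -113.1 130 89.5
python3 - <<'E'
from h import *
c=cams.camera('scene'); save(c,'s11.png',(200,100,400,260),4)
E
```

```text
time_s: 14.48
eef_pos: [0.4841, -0.111, 0.2071]
tool_rot: [-0.001, 0.003, 1.0, 0.001]
ft_force: [0.4, -0.4, -0.3]
finger_gap: 0.006
time_s: 14.73
eef_pos: [0.4846, -0.1115, 0.208]
tool_rot: [-0.001, 0.006, 1.0, 0.0]
ft_force: [-0.3, 0.1, -0.1]
finger_gap: -0.002
t 14.73 pos [ 484.6 -111.5  208. ] jaw 89.36 tilt [-1.6e-03  7.0e-04 -1.0e+00] F [-0.3  0.1 -0.1] gap -0.1
MOVE [-6.  -1.6 78. ] twist -0.14 rows 1.9
```

View pics/s11.png

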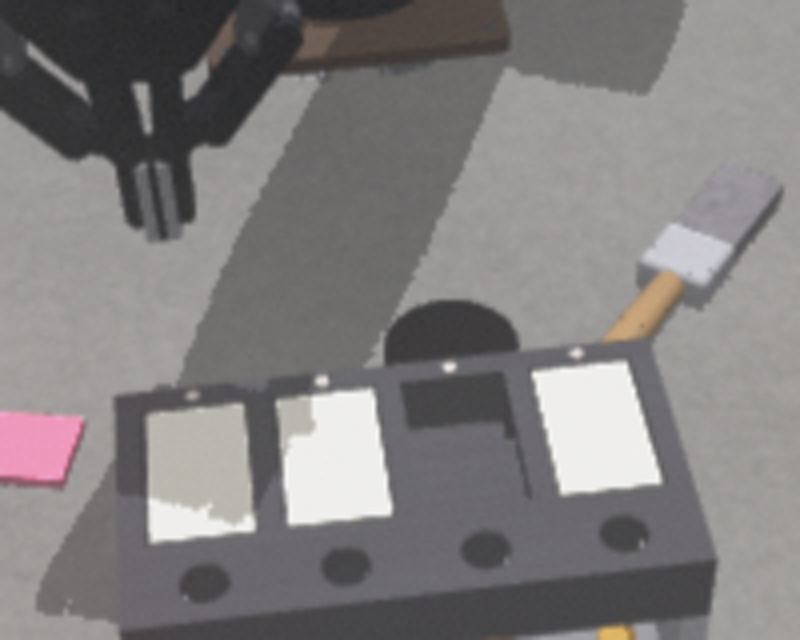

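```bash
python3 -m jog '-6 -2 40 0;-6 -2 75 0;-6 -2 90 0;-6 -2 90 0;-6 -2 90 0'; python3 to.py 490.5 -113.1 100 89.5
python3 - <<'E'
from h import *
c=cams.camera('scene'); save(c,'s12.png',(210,140,350,260),5)
E
```

```text
time_s: 15.2
eef_pos: [0.4905, -0.1135, 0.1183]
tool_rot: [-0.001, 0.005, 1.0, 0.0]
ft_force: [0.2, 0.0, 0.6]
finger_gap: 0.002
t 15.2 pos [ 490.5 -113.5  118.3] jaw 89.39 tilt [-2.1e-03  9.0e-04 -1.0e+00] F [0.2 0.  0.6] gap 0.2
MOVE [-0.   0.4 18.3] twist -0.11 rows 0.4
```

View pics/s12.png

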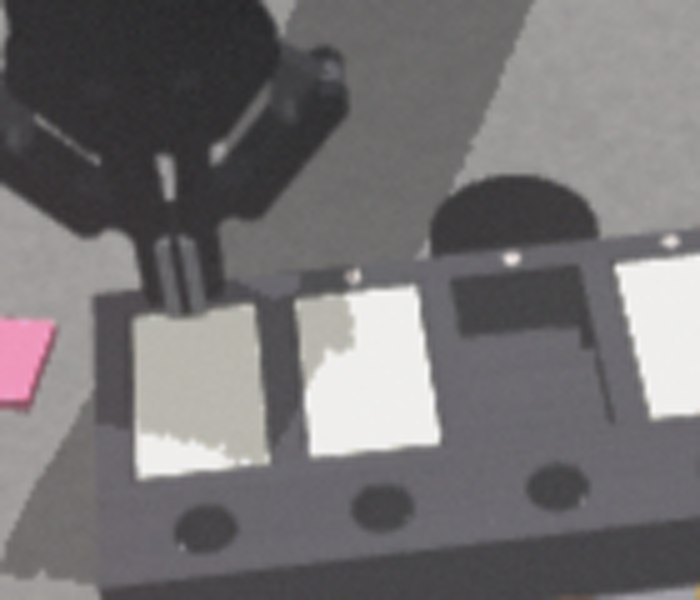

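```bash
python3 -m jog '0 0 8 0;0 0 14 0;0 0 16 0;0 0 16 0'; python3 -m jog '0 0 2 0;0 0 4 0;0 0 4 0;0 0 4 0';  python3 to.py 490.5 -113.1 92 89.5
```

```text
time_s: 15.58
eef_pos: [0.4909, -0.1136, 0.1028]
tool_rot: [-0.0, 0.005, 1.0, 0.0]
ft_force: [-0.6, 0.5, -0.0]
finger_gap: -0.003
time_s: 15.92
eef_pos: [0.4911, -0.1137, 0.099]
tool_rot: [0.0, 0.005, 1.0, 0.0]
ft_force: [0.5, -0.6, -0.0]
finger_gap: -0.001
t 15.92 pos [ 491.1 -113.7   99. ] jaw 89.41 tilt [ 1.e-04  0.e+00 -1.e+00] F [ 0.5 -0.6 -0. ] gap -0.0
MOVE [0.6 0.6 7. ] twist -0.09 rows 0.2
```

```bash
python3 -m jog '0 0 2 0;0 0 4 0;0 0 6 0;0 0 8 0;0 0 9 0;0 0 9 0';  python3 to.py 490.5 -113.1 92 89.5
python3 - <<'E'
from h import *
c=cams.camera('scene'); save(c,'s13.png',(210,140,350,260),5)
E
```

```text
time_s: 16.42
eef_pos: [0.4912, -0.1138, 0.0915]
tool_rot: [-0.001, 0.005, 1.0, 0.0]
ft_force: [-4.1, 1.4, 8.8]
finger_gap: -0.002
t 16.42 pos [ 491.2 -113.8   91.5] jaw 89.43 tilt [-1.1e-03  3.0e-04 -1.0e+00] F [-4.1  1.4  8.8] gap -0.2
MOVE [ 0.7  0.7 -0.5] twist -0.07 rows 0.0
```

View pics/s13.png

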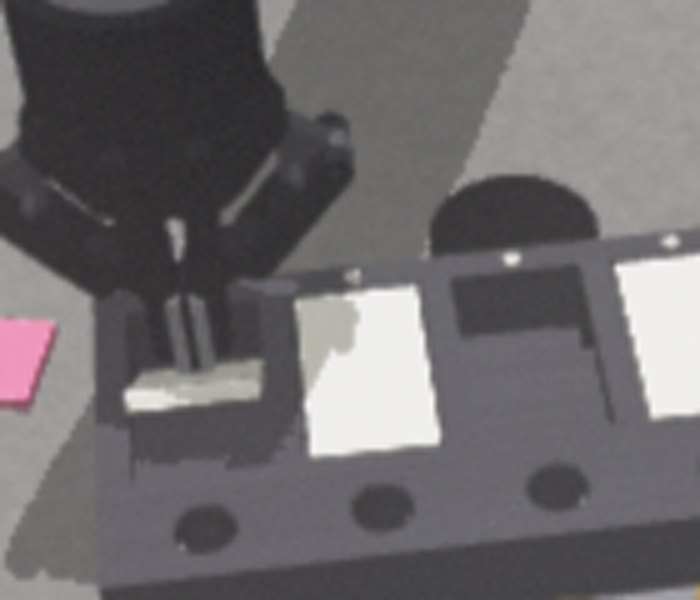

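```bash
python3 -m jog '0 0 -20 0;0 0 -60 0;0 0 -90 0;0 0 -90 0' 60;  python3 to.py 400 -113.1 180 89.5
python3 - <<'E'
from h import *
c=cams.camera('scene'); save(c,'s14.png',(210,140,350,260),5)
c=cams.camera('top'); save(c,'t14.png',(250,205,410,310),5)
E
```

```text
time_s: 16.8
eef_pos: [0.495, -0.1154, 0.1874]
tool_rot: [0.006, 0.005, 1.0, -0.003]
ft_force: [0.2, -0.5, 1.2]
finger_gap: 0.559
t 16.8 pos [ 495.  -115.4  187.4] jaw 89.42 tilt [ 0.0122 -0.0055 -0.9999] F [ 0.2 -0.5  1.2] gap 47.5
MOVE [95.1  1.4  6.2] twist -0.08 rows 2.3
```

View pics/s14.png

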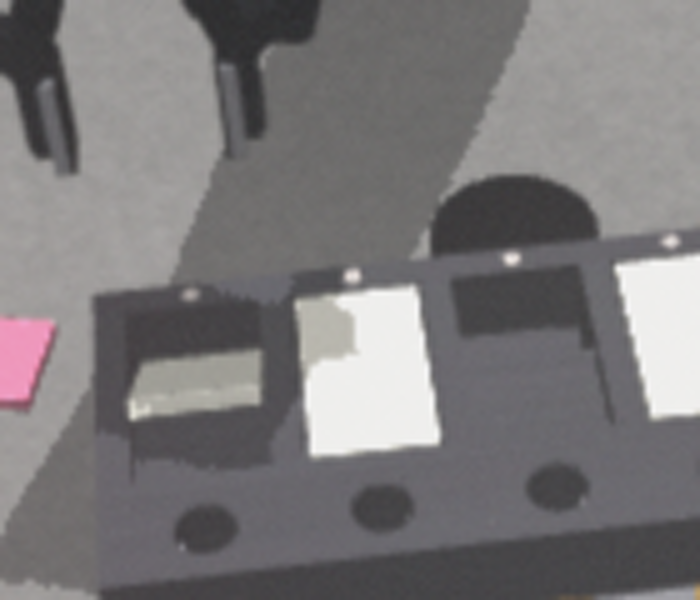

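View pics/t14.png

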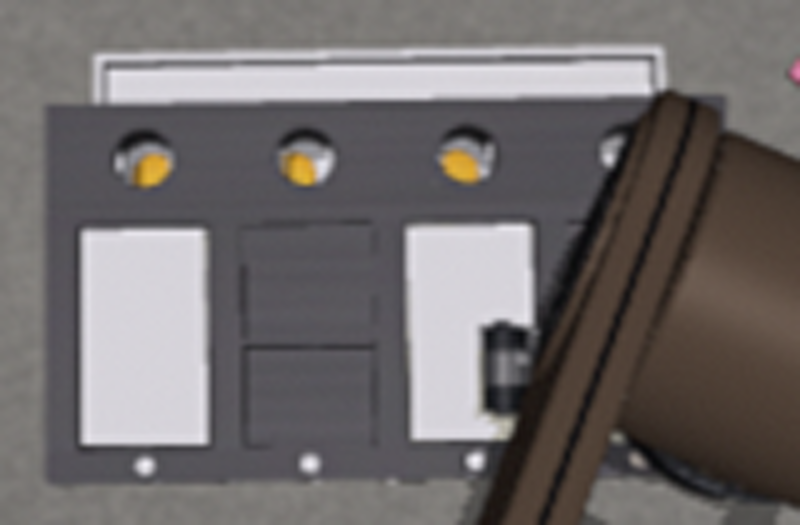

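```bash
cat > lean.py <<'E'
from h import *
import sys
yb=float(sys.argv[1]) # block y mm
cx,cy=535+yb*.0087,-26.5+yb
c=cams.camera('scene'); P=cloud(c)*1000
hsv=cv2.cvtColor(c['img'],cv2.COLOR_RGB2HSV)
m=(abs(P[...,1]-cy-.5)<24)&(P[...,0]>455)&(P[...,0]<565)&(P[...,2]>60)&(hsv[...,2]>100)&(hsv[...,1]<60)&(P[...,2]<130)
Q=P[m]; print(len(Q))
hi=Q[Q[:,2]>94]; print('n>94',len(hi),'zmax',np.percentile(hi[:,2],[50,90,98]).round(1))
for z0 in range(60,116,5):
    q=Q[(Q[:,2]>=z0)&(Q[:,2]<z0+5)]
    if len(q): print(z0,len(q),'x',q[:,0].min().round(1),q[:,0].mean().round(1),q[:,0].max().round(1),'y',q[:,1].min().round(1),q[:,1].max().round(1))
E
python3 lean.py -87
```

```text
514
n>94 200 zmax [108.3 111.9 113.4]
65 17 x 475.0 477.4 480.7 y -136.0 -92.3
70 18 x 479.0 483.7 487.4 y -135.6 -92.3
75 17 x 486.7 489.9 492.8 y -131.5 -92.4
80 45 x 493.6 518.8 548.1 y -136.0 -92.4
85 46 x 466.1 525.8 559.5 y -135.6 -92.3
90 186 x 463.5 537.2 564.9 y -136.9 -89.0
95 24 x 513.7 518.9 557.3 y -134.5 -90.0
100 22 x 520.4 523.4 527.0 y -135.7 -93.5
105 82 x 527.4 537.1 541.9 y -135.4 -93.5
110 57 x 534.4 537.9 541.7 y -136.6 -93.5
```

```bash
python3 -m jog '-36 -2 20 0;-36 -2 38 0;-36 -2 38 0;-36 -2 38 0;-36 -2 38 0' 54; python3 to.py 531 -113.3 103 89.5
python3 - <<'E'
from h import *
c=cams.camera('scene'); save(c,'s15.png',(210,140,350,260),5)
E
```

```text
time_s: 17.37
eef_pos: [0.5263, -0.1158, 0.1414]
tool_rot: [-0.001, 0.005, 1.0, 0.0]
ft_force: [1.0, -0.3, 0.6]
finger_gap: 0.628
t 17.37 pos [ 526.3 -115.8  141.4] jaw 89.41 tilt [-1.8e-03  8.0e-04 -1.0e+00] F [ 1.  -0.3  0.6] gap 53.4
MOVE [-4.8  2.5 38.4] twist -0.09 rows 0.9
```

View pics/s15.png

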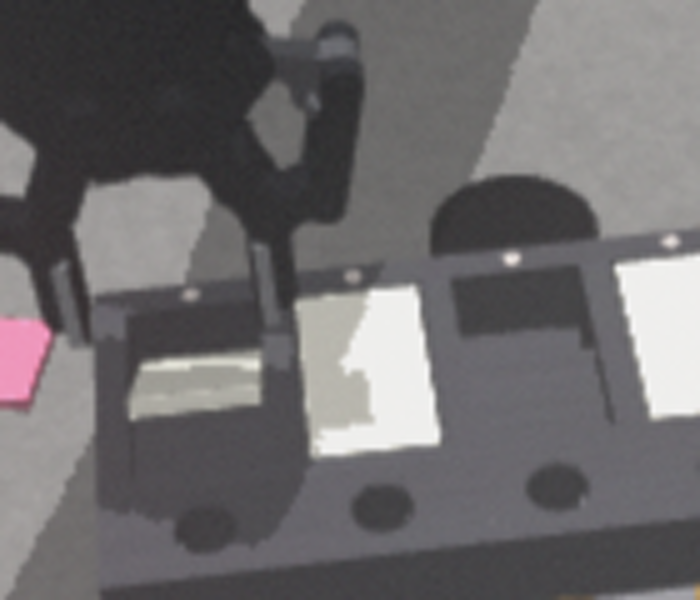

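```bash
python3 -m jog '-5 2.5 10 0;-5 2.5 25 0;-5 2.5 33 0;-5 2.5 38 0;-5 2.5 38 0;-5 2.5 38 0'; python3 to.py 531 -113.3 103 89.5
python3 - <<'E'
from h import *
c=cams.camera('scene'); save(c,'s16.png',(210,140,350,260),5)
E
```

```text
time_s: 17.92
eef_pos: [0.5321, -0.1136, 0.104]
tool_rot: [-0.0, 0.005, 1.0, 0.0]
ft_force: [0.3, -0.5, 0.2]
finger_gap: 0.632
t 17.92 pos [ 532.1 -113.6  104. ] jaw 89.41 tilt [-1.e-04  0.e+00 -1.e+00] F [ 0.3 -0.5  0.2] gap 53.7
MOVE [1.1 0.3 1. ] twist -0.09 rows 0.0
```

View pics/s16.png

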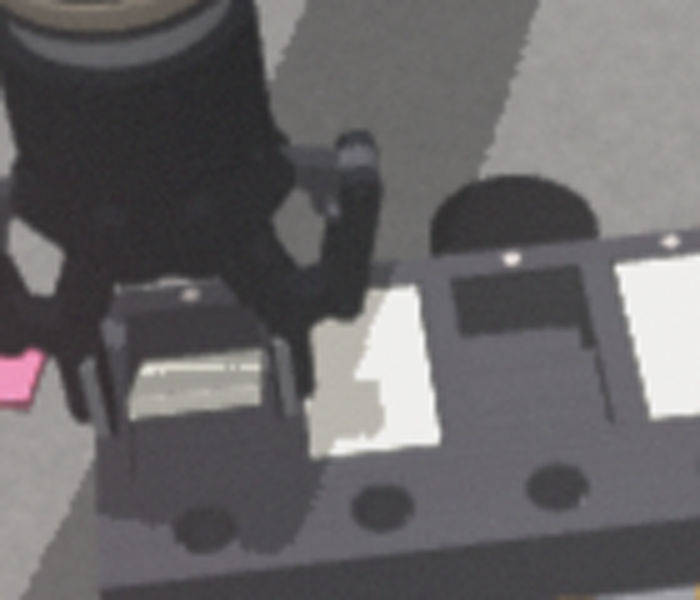

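```bash
python3 -m jog '0 0 1 0;0 0 2 0;0 0 2 0'; python3 -m jog '0 0 0 0;0 0 0 0;0 0 0 0;0 0 0 0;0 0 0 0' 38 40; python3 to.py 531 -113.3 103 89.5
```

```text
time_s: 18.22
eef_pos: [0.5322, -0.1137, 0.1023]
tool_rot: [0.0, 0.005, 1.0, -0.0]
ft_force: [0.4, -0.4, -0.2]
finger_gap: 0.635
time_s: 18.63
eef_pos: [0.5322, -0.1137, 0.1024]
tool_rot: [0.0, 0.005, 1.0, -0.0]
ft_force: [0.2, 0.8, 1.8]
finger_gap: 0.502
t 18.63 pos [ 532.2 -113.7  102.4] jaw 89.41 tilt [ 5.e-04 -2.e-04 -1.e+00] F [0.2 0.8 1.8] gap 42.7
MOVE [ 1.3  0.4 -0.7] twist -0.09 rows 0.0
```

```bash
python3 -m jog '0 0 -10 0;0 0 -25 0;0 0 -50 0;0 0 -85 0;0 0 -100 0;0 0 -100 0;0 0 -100 0'; python3 to.py 531 -113.3 103 89.5
python3 - <<'E'
from h import *
c=cams.camera('scene'); save(c,'s17.png',(190,60,350,260),4)
E
```

```text
time_s: 19.22
eef_pos: [0.5323, -0.1137, 0.203]
tool_rot: [0.001, 0.005, 1.0, -0.0]
ft_force: [-0.6, 0.1, -0.6]
finger_gap: 0.502
t 19.22 pos [ 532.3 -113.7  203. ] jaw 89.42 tilt [ 1.8e-03 -8.0e-04 -1.0e+00] F [-0.6  0.1 -0.6] gap 42.7
MOVE [  1.5   0.5 100. ] twist -0.08 rows 2.4
```

View pics/s17.png

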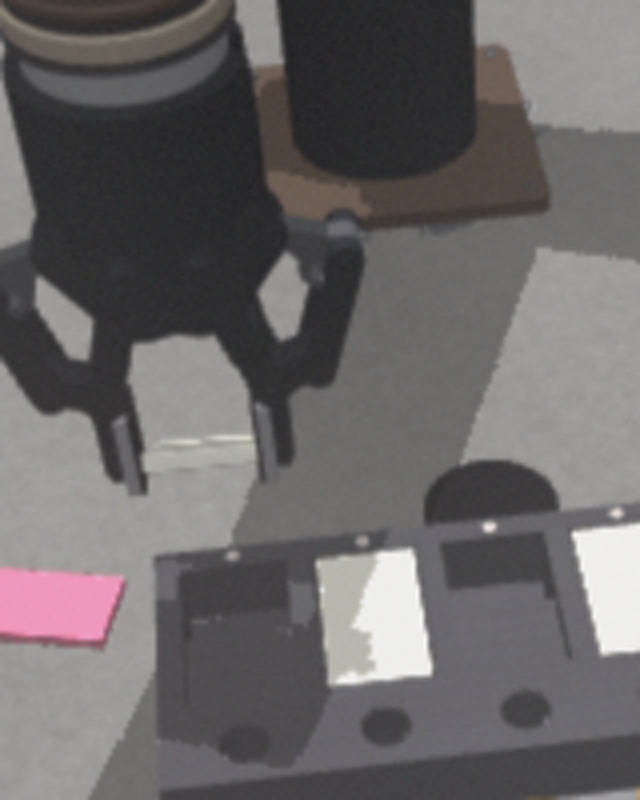

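```bash
cat > tray.py <<'E'
from h import *
for n in('top','scene'):
    c=cams.camera(n); P=cloud(c)*1000
    hsv=cv2.cvtColor(c['img'],cv2.COLOR_RGB2HSV)
    m=((hsv[...,0]>12)&(hsv[...,0]<32)&(hsv[...,1]>70)&(hsv[...,2]>80)&(P[...,1]>170)&(P[...,1]<460)&(P[...,0]>340)&(P[...,0]<680)).astype(np.uint8)
    m=cv2.morphologyEx(m,cv2.MORPH_CLOSE,np.ones((5,5)))
    cs,_=cv2.findContours(m,cv2.RETR_EXTERNAL,cv2.CHAIN_APPROX_NONE)
    k=max(cs,key=cv2.contourArea)[:,0].astype(float)
    W=np.array([onplane(c,u,v,.014)[:2] for u,v in k]).astype(np.float32)*1000
    r=cv2.minAreaRect(W); print(n,np.round(r[0],1),np.round(r[1],1),round(r[2],1)); print(cv2.boxPoints(r).round(0).tolist())
E
python3 tray.py
python3 - <<'E'
from h import *
c=cams.camera('top'); save(c,'t18.png',(80,210,280,360),4)
E
```

```text
top [499.8 318.6] [162.9 200.4] 86.9
[[395.0, 243.0], [595.0, 232.0], [604.0, 395.0], [404.0, 405.0]]
scene [504.1 314.2] [163.7 206.9] 86.9
[[396.0, 238.0], [603.0, 227.0], [612.0, 390.0], [405.0, 401.0]]
```

View pics/t18.png

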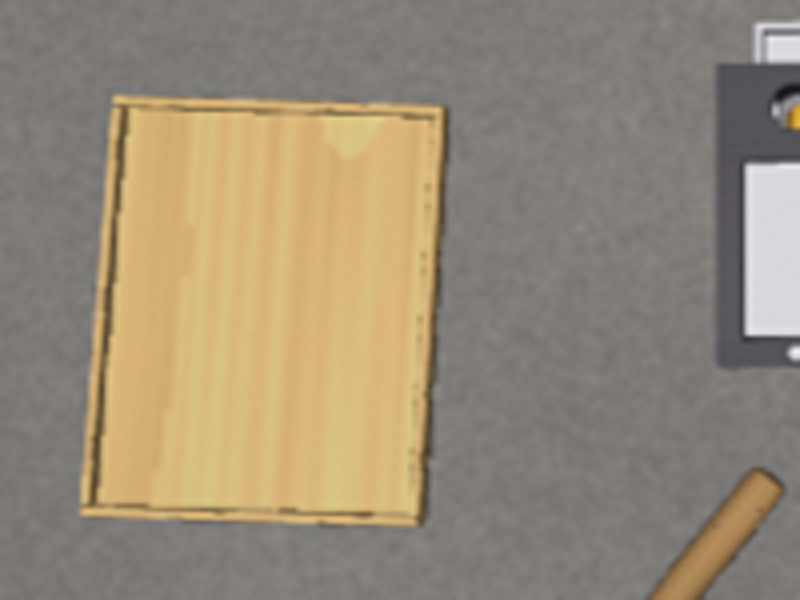

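```bash
python3 to.py 470.3 352.2 150 86.9
```

```text
t 19.42 pos [ 530.8 -113.1  199.7] jaw 89.41 tilt [-0.0039  0.0016 -1.    ] F [ 0.3 -0.2 -1.1] gap 42.8
MOVE [ 65.1 464.6  50.7] twist 2.51 rows 11.3
```

```bash
python3 -m jog '4 30 0 0;9 62 0 0;14 96 0 0;19 130 0 0;24 164 0 0;29 198 0 0;34 232 0 0;39 266 0 0;44 296 0 0;48 320 0 0'; python3 -m jog '6 30 10 1;12 60 20 2;16 90 30 2.5;20 120 40 2.5;21 138 50 2.5;21 143 50 2.5;21 143 50 2.5;21 143 50 2.5'; python3 to.py 470.3 352.2 80 86.9
python3 - <<'E'
from h import *
c=cams.camera('scene'); save(c,'s19.png',(360,60,560,260),4)
E
```

```text
time_s: 20.25
eef_pos: [0.4858, 0.2088, 0.2004]
tool_rot: [-0.001, 0.005, 1.0, -0.0]
ft_force: [0.6, 0.2, -1.3]
finger_gap: 0.498
time_s: 20.92
eef_pos: [0.4676, 0.3495, 0.1514]
tool_rot: [-0.001, 0.027, 1.0, -0.001]
ft_force: [0.6, -1.0, 0.2]
finger_gap: 0.496
t 20.92 pos [467.6 349.5 151.4] jaw 86.93 tilt [-0.0012 -0.0013 -1.    ] F [ 0.6 -1.   0.2] gap 42.2
MOVE [-2.6  3.  71.4] twist 0.03 rows 1.7
```

View pics/s19.png

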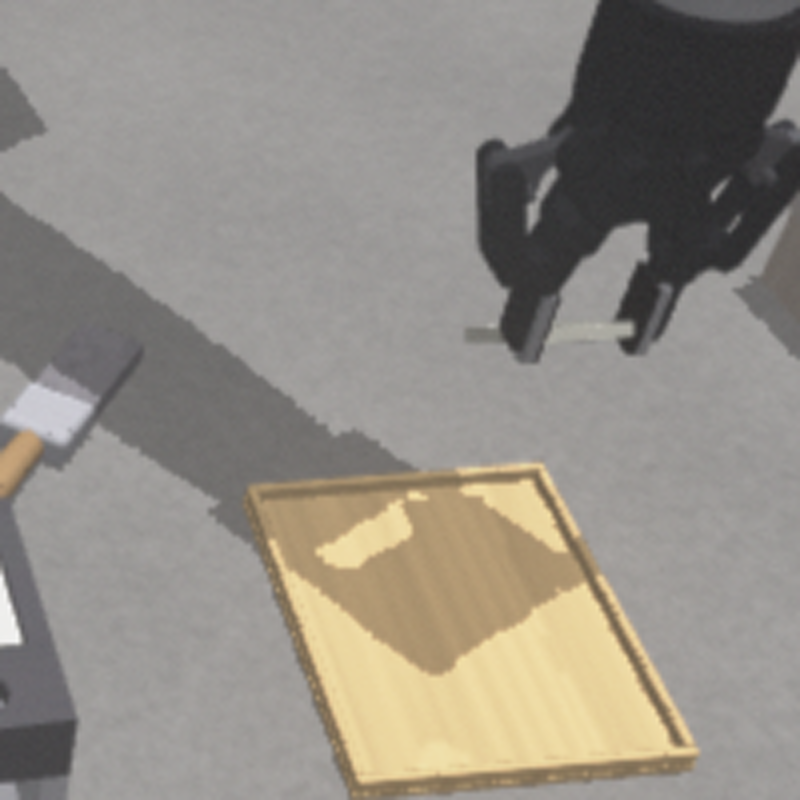

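```bash
python3 -m jog '-2.5 3 35 0;-2.5 3 65 0;-2.5 3 85 0;-2.5 3 91 0;-2.5 3 91 0;-2.5 3 91 0'; python3 to.py 470.3 352.2 50 86.9
python3 - <<'E'
from h import *
c=cams.camera('scene'); save(c,'s20.png',(380,100,540,260),5)
E
```

```text
time_s: 21.47
eef_pos: [0.4716, 0.3525, 0.0623]
tool_rot: [0.001, 0.028, 1.0, 0.0]
ft_force: [0.1, 0.2, 0.6]
finger_gap: 0.498
t 21.47 pos [471.6 352.5  62.3] jaw 86.84 tilt [ 1.5e-03  7.0e-04 -1.0e+00] F [0.1 0.2 0.6] gap 42.3
MOVE [ 1.2 -0.4 12.3] twist -0.06 rows 0.3
```

View pics/s20.png

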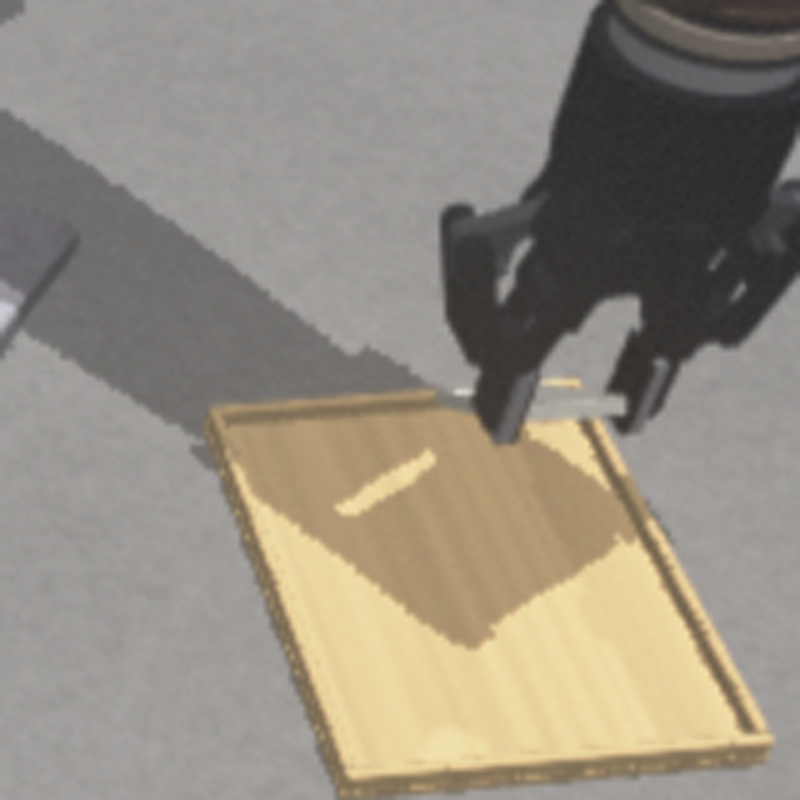

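```bash
python3 -m jog '1 0 6 0;1 0 12 0;1 0 14 0;1 0 14 0' - 30; python3 to.py 470.3 352.2 46 86.9;  python3 -m jog '0 0 2 0;0 0 4 0;-1 0 5 0;-1 0 5 0'
```

```text
time_s: 21.85
eef_pos: [0.4691, 0.3529, 0.0466]
tool_rot: [-0.0, 0.027, 1.0, -0.0]
ft_force: [-0.2, -0.4, -0.9]
finger_gap: 0.502
t 21.85 pos [469.1 352.9  46.6] jaw 86.92 tilt [-7.e-04 -3.e-04 -1.e+00] F [-0.2 -0.4 -0.9] gap 42.7
MOVE [-1.2 -0.6  0.6] twist 0.02 rows 0.0
time_s: 22.18
eef_pos: [0.4717, 0.3531, 0.0434]
tool_rot: [0.001, 0.027, 1.0, 0.0]
ft_force: [-0.2, -1.3, 6.8]
finger_gap: 0.499
```

```bash
python3 -m jog '-2 0 2 0;-4 0 5 0;-6 0 8 0;-7.5 0 11 0;-9 0 14 0;-9 0 14 0' - 25; python3 to.py 483 352 20 86.9
python3 - <<'E'
from h import *
c=cams.camera('scene'); save(c,'s21.png',(380,100,540,260),5)
E
```

```text
time_s: 22.68
eef_pos: [0.4811, 0.3528, 0.0286]
tool_rot: [0.002, 0.027, 1.0, 0.001]
ft_force: [2.9, -1.0, 5.1]
finger_gap: 0.498
t 22.68 pos [481.1 352.8  28.6] jaw 86.89 tilt [ 0.0031  0.0012 -1.    ] F [ 2.9 -1.   5.1] gap 42.3
MOVE [-2.  -0.7  8.6] twist -0.01 rows 0.2
```

View pics/s21.png

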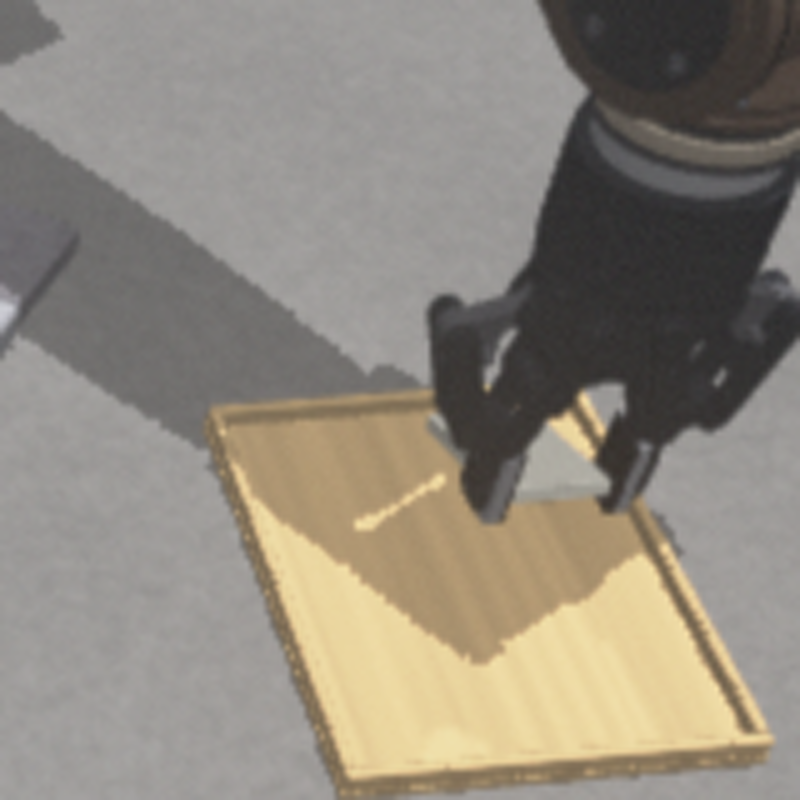

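```bash
python3 -m jog '-1 0 3 0;-2 0 6 0;-3 -1 9 0;-3 -1 11 0;-3 -1 13 0;-3 -1 14 0;-3 -1 14 0' - 25; python3 to.py 483 352 12 86.9
```

```text
time_s: 23.32
eef_pos: [0.4819, 0.3511, 0.0135]
tool_rot: [-0.001, 0.027, 1.0, -0.0]
ft_force: [1.2, 0.7, 3.6]
finger_gap: 0.501
t 23.32 pos [481.9 351.1  13.5] jaw 86.91 tilt [-1.e-03 -4.e-04 -1.e+00] F [1.2 0.7 3.6] gap 42.5
MOVE [-1.   0.9  1.5] twist 0.01 rows 0.0
```

```bash
python3 -m jog '0 0 1 0;0 0 2 0;0 0 2 0' - 25; python3 to.py 483 352 10 86.9
python3 - <<'E'
from h import *
c=cams.camera('scene'); save(c,'s22.png',(400,120,540,260),5.5)
E
```

```text
time_s: 23.57
eef_pos: [0.4822, 0.3512, 0.0118]
tool_rot: [-0.0, 0.027, 1.0, -0.0]
ft_force: [2.2, -0.5, 3.3]
finger_gap: 0.5
t 23.57 pos [482.2 351.2  11.8] jaw 86.91 tilt [-4.e-04 -2.e-04 -1.e+00] F [ 2.2 -0.5  3.3] gap 42.5
MOVE [-0.7  0.8  1.8] twist 0.01 rows 0.1
```

View pics/s22.png

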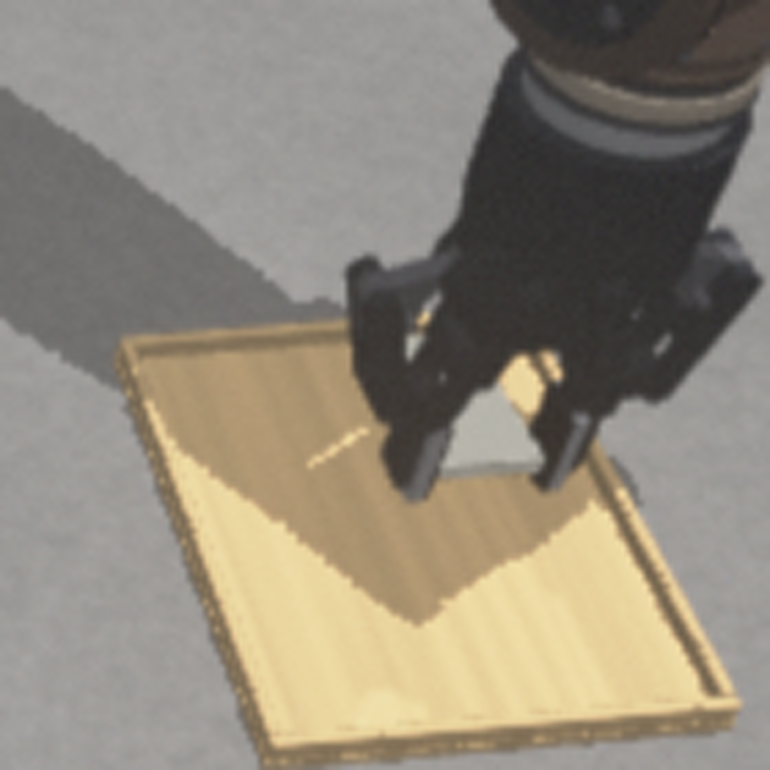

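```bash
python3 -m jog '0 0 1 0;0 0 1 0;0 0 2 0;0 0 2 0' - 25; python3 -m jog '0 0 1 0;0 0 1 0;0 0 1 0' - 25
```

```text
time_s: 23.95
eef_pos: [0.4823, 0.3513, 0.0113]
tool_rot: [-0.001, 0.027, 1.0, -0.0]
ft_force: [-1.4, -2.1, 10.7]
finger_gap: 0.503
time_s: 24.2
eef_pos: [0.4824, 0.3513, 0.0112]
tool_rot: [-0.001, 0.027, 1.0, -0.001]
ft_force: [-2.5, -3.2, 16.9]
finger_gap: 0.495
```

```bash
python3 -m jog '0 0 -2 0;0 0 -2.5 0;0 0 -2.5 0;0 0 -2.5 0;0 0 -2.5 0;0 0 -2.5 0' 48 20; python3 -m jog '0 0 -10 0;0 0 -30 0;0 0 -60 0;0 0 -100 0;0 0 -130 0;0 0 -130 0'
python3 - <<'E'
from h import *
c=cams.camera('scene'); save(c,'s23.png',(400,120,560,280),5)
E
python3 tray.py
```

```text
time_s: 24.7
eef_pos: [0.4818, 0.3511, 0.0107]
tool_rot: [-0.001, 0.027, 1.0, -0.0]
ft_force: [0.1, 0.1, 0.8]
finger_gap: 0.563
time_s: 25.2
eef_pos: [0.4868, 0.3536, 0.1508]
tool_rot: [0.007, 0.027, 1.0, 0.004]
ft_force: [1.9, 0.5, 1.6]
finger_gap: 0.563
top [499.8 318.6] [163.  200.4] 86.9
[[395.0, 243.0], [595.0, 232.0], [604.0, 395.0], [404.0, 405.0]]
scene [504.2 314.2] [163.5 206.9] 87.0
[[397.0, 238.0], [603.0, 227.0], [612.0, 391.0], [405.0, 401.0]]
```

View pics/s23.png

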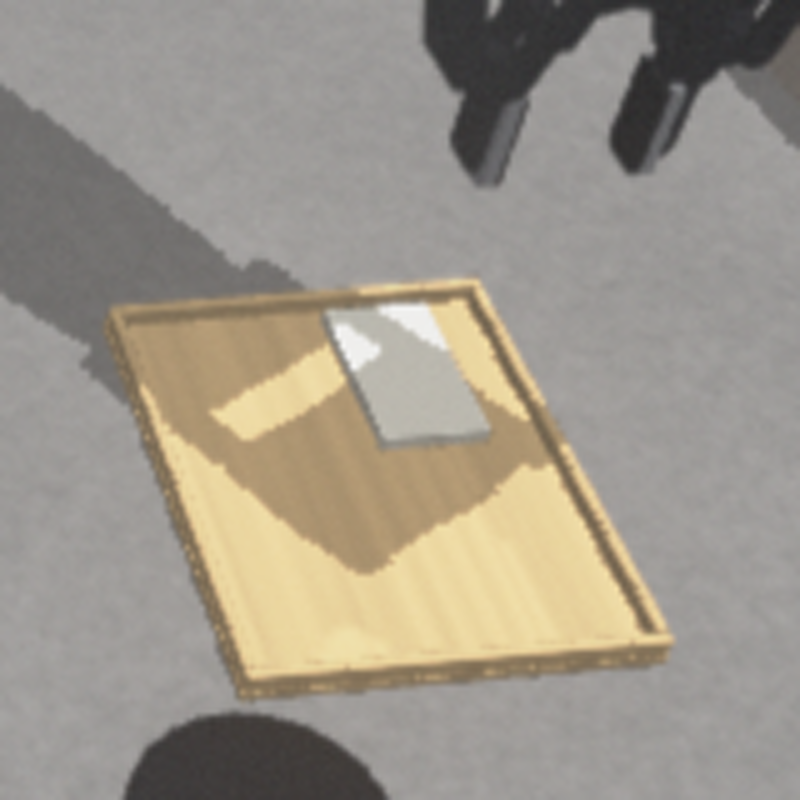

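```bash
python3 - <<'E'
from h import *
for n in('scene','top'):
    c=cams.camera(n); P=cloud(c)*1000; hsv=cv2.cvtColor(c['img'],cv2.COLOR_RGB2HSV)
    m=(hsv[...,1]<45)&(hsv[...,2]>100)&(P[...,0]>405)&(P[...,0]<590)&(P[...,1]>250)&(P[...,1]<390)&(P[...,2]<30)
    Q=P[m]; 
    if len(Q)>20:
        A=np.c_[Q[:,:2]-Q[:,:2].mean(0),np.ones(len(Q))]; s=np.linalg.lstsq(A,Q[:,2],rcond=None)[0]; print(n,len(Q),s.round(3),Q.min(0).round(),Q.max(0).round())
E
python3 to.py 491 -55.1 150 89.5
```

```text
scene 637 [-1.000e-03  1.000e-02  1.187e+01] [405. 328.   4.] [492. 379.  16.]
top 840 [-3.0000e-03  6.0000e-03  1.3041e+01] [413. 331.   6.] [487. 378.  20.]
t 25.45 pos [481.2 350.7 139.7] jaw 86.91 tilt [-0.0031 -0.0015 -1.    ] F [-0.2  0.3  0.1] gap 48.0
MOVE [ -31.6 -404.7   -9.7] twist -2.59 rows 9.7
```

Tile0 lies flat (top at z≈12 mm, slope <1%), at x 413–487, y 331–378. On to tile1.

```bash
python3 -m jog '-32 -405 -10 -2.6;-32 -405 -10 -2.6;-32 -405 -10 -2.6;-32 -405 -10 -2.6;-32 -405 -10 -2.6;-32 -405 -10 -2.6;-32 -405 -10 -2.6;-32 -405 -10 -2.6;-32 -405 -10 -2.6;-32 -405 -10 -2.6' 0 40; python3 -m jog '-32 -405 -10 -2.6;-32 -405 -10 -2.6' >/dev/null; python3 to.py 491 -55.1 118 89.5
python3 - <<'E'
from h import *
c=cams.camera('scene'); save(c,'s24.png',(210,120,390,260),4)
E
```

```text
time_s: 26.28
eef_pos: [0.4912, -0.0574, 0.1499]
tool_rot: [-0.002, 0.005, 1.0, 0.0]
ft_force: [0.4, -0.4, -0.9]
finger_gap: 0.002
t 26.45 pos [ 496.9 -139.2  151.6] jaw 92.21 tilt [-0.0033  0.0018 -1.    ] F [ 0.9  0.3 -0.3] gap 0.5
MOVE [ 2.6 84.2 33.8] twist 2.71 rows 2.2
```

```bash
python3 -m jog '0 0 0 0;0 0 0 0' >/dev/null; python3 to.py 491 -55.1 135 89.5
```

```text
t 26.67 pos [ 497.3 -138.1  151.8] jaw 91.98 tilt [-0.0033  0.0021 -1.    ] F [ 0.2  0.9 -0.3] gap 0.0
MOVE [ 3.4 83.1 17. ] twist 2.48 rows 2.0
```

```bash
python3 -m jog '3 40 8 1.5;3 75 16 2.5;3 83 17 2.5;3 83 17 2.5;3 83 17 2.5'; python3 to.py 491 -55.1 103 89.5
python3 - <<'E'
from h import *
c=cams.camera('scene'); save(c,'s24.png',(210,140,350,260),5)
E
```

```text
time_s: 27.08
eef_pos: [0.492, -0.0538, 0.1361]
tool_rot: [-0.0, 0.002, 1.0, -0.0]
ft_force: [0.4, -0.1, 0.5]
finger_gap: 0.004
t 27.08 pos [492.  -53.8 136.1] jaw 89.82 tilt [-1.e-03 -1.e-04 -1.e+00] F [ 0.4 -0.1  0.5] gap 0.3
MOVE [ 0.9 -1.3 33.1] twist 0.32 rows 0.8
```

View pics/s24.png

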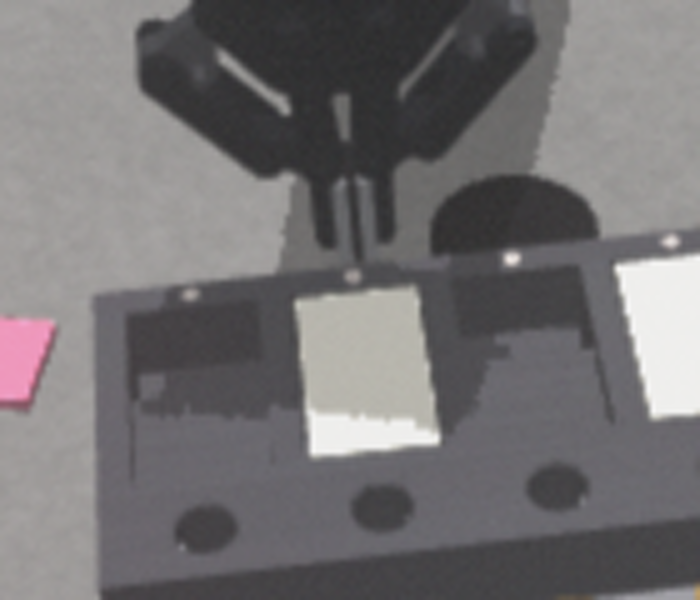

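Aligned with the tile1 dot. Press to TCP z 91 as before.

```bash
python3 -m jog '1 -1 15 0;1 -1 28 0;1 -1 34 0;1 -1 36 0;1 -1 38 0;1 -1 40 0;1 -1 42 0;1 -1 44 0;1 -1 45 0;1 -1 45 0';  python3 to.py 491 -55.1 92 89.5
```

```text
time_s: 27.97
eef_pos: [0.4916, -0.0562, 0.092]
tool_rot: [0.0, 0.003, 1.0, -0.0]
ft_force: [0.2, -0.3, 1.3]
finger_gap: 0.001
t 27.97 pos [491.6 -56.2  92. ] jaw 89.62 tilt [ 4.e-04 -3.e-04 -1.e+00] F [ 0.2 -0.3  1.3] gap 0.1
MOVE [0.6 1.1 0. ] twist 0.12 rows 0.0
```

```bash
python3 -m jog '0 0 -20 0;0 0 -60 0;0 0 -90 0;0 0 -90 0;0 0 -90 0' 54;  python3 to.py 532 -55.3 140 89.5; python3 lean.py -29
python3 - <<'E'
from h import *
c=cams.camera('scene'); save(c,'s25.png',(210,140,350,260),5)
E
```

```text
time_s: 28.38
eef_pos: [0.4929, -0.0565, 0.1842]
tool_rot: [0.003, 0.003, 1.0, -0.001]
ft_force: [-0.4, 0.5, -0.3]
finger_gap: 0.632
t 28.38 pos [492.9 -56.5 184.2] jaw 89.62 tilt [ 0.0056 -0.0018 -1.    ] F [-0.4  0.5 -0.3] gap 53.7
MOVE [-38.9   1.6  44.4] twist 0.12 rows 1.4
513
n>94 190 zmax [108.4 111.9 112.8]
60 1 x 477.2 477.2 477.2 y -33.5 -33.5
65 18 x 474.9 477.7 480.6 y -73.8 -35.2
70 19 x 481.3 484.3 487.3 y -77.6 -36.0
75 15 x 488.8 491.6 494.8 y -77.8 -36.6
80 45 x 493.8 523.7 548.8 y -78.5 -35.1
85 62 x 467.9 531.2 564.4 y -78.3 -35.8
90 178 x 465.0 539.0 564.9 y -78.9 -31.0
95 15 x 514.4 518.0 520.1 y -78.2 -43.8
100 22 x 520.3 523.8 526.9 y -78.3 -35.5
105 80 x 527.5 537.4 542.0 y -78.4 -35.4
110 58 x 534.2 538.3 541.8 y -78.6 -35.0
```

View pics/s25.png

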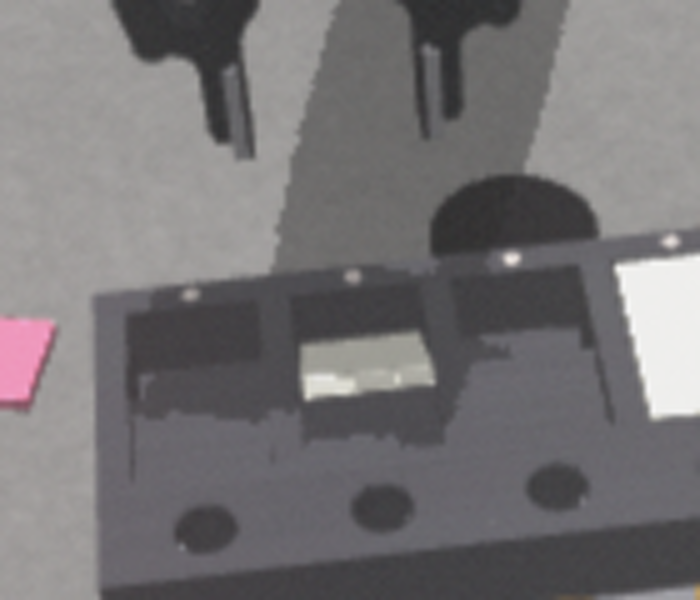

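```bash
python3 -m jog '-39 1.5 20 0;-39 1.5 40 0;-39 1.5 44 0;-39 1.5 44 0;-39 1.5 44 0'; python3 to.py 532 -55.4 101.5 89.5
```

```text
time_s: 28.9
eef_pos: [0.5292, -0.0546, 0.1365]
tool_rot: [-0.002, 0.003, 1.0, 0.0]
ft_force: [0.2, 0.1, 0.5]
finger_gap: 0.636
t 28.9 pos [529.2 -54.6 136.5] jaw 89.61 tilt [-3.e-03  9.e-04 -1.e+00] F [0.2 0.1 0.5] gap 54.1
MOVE [-3.  -0.8 34.9] twist 0.11 rows 0.8
```

```bash
python3 -m jog '-2 -1 10 0;-2 -1 25 0;-2 -1 33 0;-2 -1 36 0;-2 -1 36 0;-2 -1 36 0'; python3 to.py 532 -55.4 101.5 89.5
```

```text
time_s: 29.4
eef_pos: [0.5325, -0.056, 0.102]
tool_rot: [0.0, 0.003, 1.0, -0.0]
ft_force: [1.1, 0.1, 0.7]
finger_gap: 0.63
t 29.4 pos [532.5 -56.  102. ] jaw 89.61 tilt [ 6.e-04 -2.e-04 -1.e+00] F [1.1 0.1 0.7] gap 53.6
MOVE [0.5 0.6 0.5] twist 0.11 rows 0.0
```

```bash
python3 -m jog '0 0 1 0;0 0 1 0;0 0 1 0;0 0 1 0;0 0 1 0;0 0 1 0' 38 40; python3 -m jog '0 0 -10 0;0 0 -25 0;0 0 -50 0;0 0 -85 0;0 0 -100 0;0 0 -100 0;0 0 -100 0'; python3 to.py 466.8 286.1 150 86.9
python3 - <<'E'
from h import *
c=cams.camera('scene'); save(c,'s26.png',(210,60,370,260),4)
E
```

```text
time_s: 29.9
eef_pos: [0.5332, -0.0562, 0.1016]
tool_rot: [0.001, 0.003, 1.0, -0.0]
ft_force: [1.2, -0.7, 4.9]
finger_gap: 0.502
time_s: 30.48
eef_pos: [0.5322, -0.0558, 0.2009]
tool_rot: [0.0, 0.003, 1.0, -0.0]
ft_force: [0.3, 0.1, -0.7]
finger_gap: 0.498
t 30.48 pos [532.2 -55.8 200.9] jaw 89.61 tilt [ 6.e-04 -1.e-04 -1.e+00] F [ 0.3  0.1 -0.7] gap 42.3
MOVE [ 67.8 341.4  50.8] twist 2.71 rows 8.4
```

View pics/s26.png

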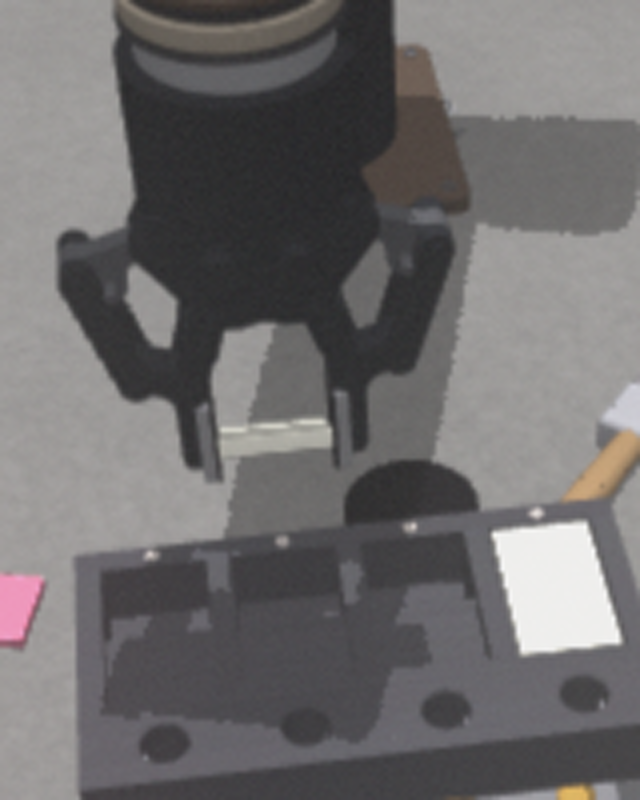

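```bash
python3 tray.py; python3 -m jog '6 30 0 0;12 62 0 0;20 96 0 0;26 130 4 0;32 164 8 .5;40 198 14 1;48 232 22 1.5;54 266 30 2;61 296 38 2.5;66 320 46 2.7';  python3 -m jog '2 15 2 0;2 21 5 0;2 21 5 0;2 21 5 0'; python3 to.py 467 285.2 62 86.9
```

```text
top [499.7 318.6] [163.1 200.4] 86.9
[[395.0, 243.0], [595.0, 232.0], [604.0, 395.0], [404.0, 406.0]]
scene [504.1 314.2] [163.5 207.1] 87.0
[[396.0, 238.0], [603.0, 227.0], [612.0, 390.0], [405.0, 401.0]]
time_s: 31.47
eef_pos: [0.4663, 0.2662, 0.152]
tool_rot: [-0.002, 0.027, 1.0, -0.001]
ft_force: [0.6, -0.1, -1.3]
finger_gap: 0.502
time_s: 31.8
eef_pos: [0.4672, 0.285, 0.1484]
tool_rot: [-0.001, 0.027, 1.0, -0.001]
ft_force: [0.0, 0.7, 0.1]
finger_gap: 0.5
t 31.8 pos [467.2 285.  148.4] jaw 86.93 tilt [-0.0021 -0.0013 -1.    ] F [0.  0.7 0.1] gap 42.5
MOVE [-0.   0.3 86.4] twist 0.03 rows 2.1
```

```bash
python3 -m jog '0 0 35 0;0 0 65 0;0 0 80 0;0 0 86 0;0 0 86 0;0 0 86 0'; python3 to.py 467 285.2 46 86.9
python3 - <<'E'
from h import *
c=cams.camera('scene'); save(c,'s27.png',(380,100,540,260),5)
E
```

```text
time_s: 32.3
eef_pos: [0.4685, 0.2851, 0.0644]
tool_rot: [0.001, 0.028, 1.0, 0.0]
ft_force: [0.3, 0.6, -0.4]
finger_gap: 0.498
t 32.3 pos [468.5 285.1  64.4] jaw 86.84 tilt [ 1.e-03  3.e-04 -1.e+00] F [ 0.3  0.6 -0.4] gap 42.4
MOVE [ 1.6  0.  18.4] twist -0.06 rows 0.4
```

View pics/s27.png

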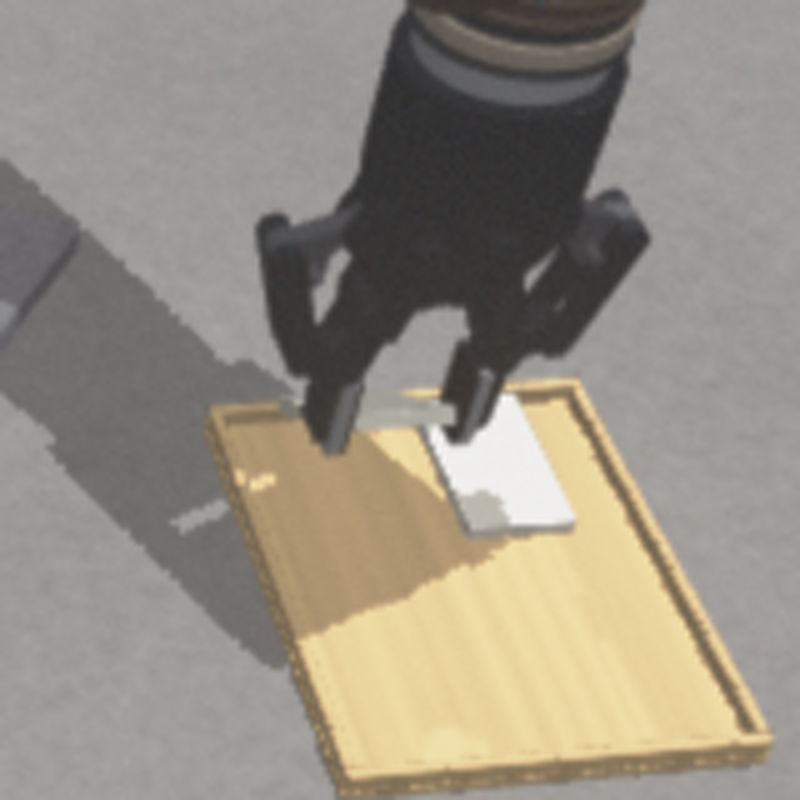

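```bash
python3 -m jog '-2 0 8 0;-2 0 14 0;-2 0 18 0;-2 0 20 0;-2 0 22 0;-2 0 22 0' - 30; python3 -m jog '-2 0 2 0;-4 0 5 0;-6 0 8 0;-7.5 0 11 0;-9 0 14 0;-9 0 14 0' - 25; python3 to.py 483 285 13 86.9
```

```text
time_s: 32.85
eef_pos: [0.4712, 0.2857, 0.043]
tool_rot: [0.001, 0.027, 1.0, 0.0]
ft_force: [1.0, -0.8, 6.5]
finger_gap: 0.5
time_s: 33.35
eef_pos: [0.4803, 0.2855, 0.0285]
tool_rot: [0.002, 0.027, 1.0, 0.001]
ft_force: [3.0, -0.2, 4.9]
finger_gap: 0.503
t 33.35 pos [480.3 285.5  28.5] jaw 86.9 tilt [ 0.0034  0.0011 -1.    ] F [ 3.  -0.2  4.9] gap 42.8
MOVE [-2.6 -0.4 15.6] twist 0.0 rows 0.4
```

```bash
python3 -m jog '-1 0 3 0;-2 0 6 0;-3 0 9 0;-3 0 11 0;-3 0 13 0;-3 0 15 0;-3 0 16 0;-3 0 16 0' - 25; python3 -m jog '0 0 1 0;0 0 2 0;0 0 2 0' - 25; python3 to.py 483 285 13 86.9
python3 - <<'E'
from h import *
c=cams.camera('scene'); save(c,'s28.png',(390,110,530,250),5)
E
```

```text
time_s: 34.02
eef_pos: [0.4813, 0.2849, 0.0114]
tool_rot: [-0.0, 0.027, 1.0, -0.0]
ft_force: [1.9, -0.1, 3.6]
finger_gap: 0.5
time_s: 34.27
eef_pos: [0.4814, 0.2849, 0.0113]
tool_rot: [-0.001, 0.027, 1.0, -0.0]
ft_force: [-1.4, -2.9, 16.4]
finger_gap: 0.5
t 34.27 pos [481.4 284.9  11.3] jaw 86.93 tilt [-2.2e-03 -8.0e-04 -1.0e+00] F [-1.4 -2.9 16.4] gap 42.5
MOVE [-1.6  0.2 -1.7] twist 0.03 rows 0.1
```

View pics/s28.png

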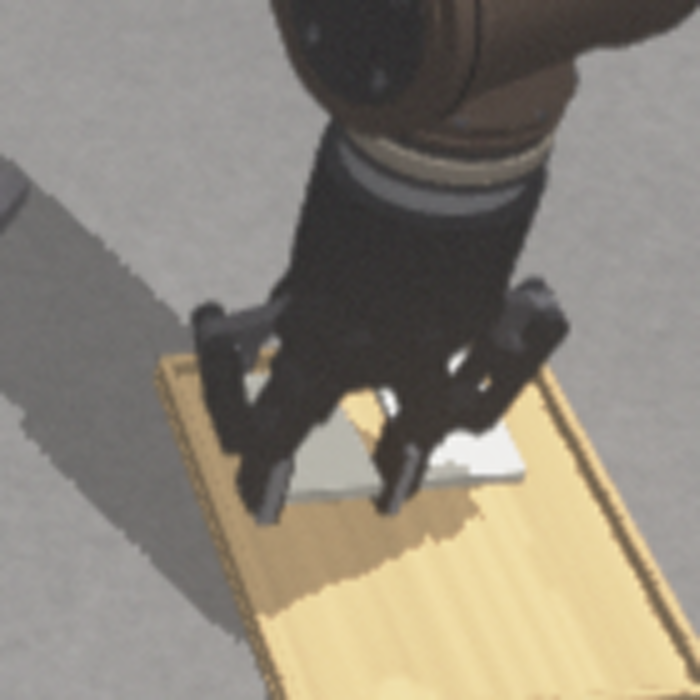

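```bash
python3 -m jog '0 0 -2 0;0 0 -2 0;0 0 -2 0;0 0 -2 0;0 0 -2 0;0 0 -2 0' 47 20; python3 -m jog '0 0 -10 0;0 0 -30 0;0 0 -60 0;0 0 -100 0;0 0 -130 0;0 0 -130 0'
python3 - <<'E'
from h import *
c=cams.camera('scene'); save(c,'s29.png',(390,110,550,270),5)
E
python3 to.py 491.5 60.9 150 89.5; python3 meas.py | grep -E 'top 10[0-9][0-9]|scene 8[0-9][0-9]'
```

```text
time_s: 34.82
eef_pos: [0.481, 0.2847, 0.0107]
tool_rot: [-0.0, 0.027, 1.0, -0.0]
ft_force: [1.0, 0.7, 0.4]
finger_gap: 0.548
time_s: 35.32
eef_pos: [0.4862, 0.2866, 0.1503]
tool_rot: [0.007, 0.027, 1.0, 0.003]
ft_force: [1.0, 0.4, 0.5]
finger_gap: 0.551
t 35.37 pos [484.6 286.  147. ] jaw 86.91 tilt [ 0.0097  0.0035 -0.9999] F [ 0.8 -0.   0.6] gap 46.8
MOVE [ -19.  -224.3   -3.7] twist -2.59 rows 5.4
top 1090 [278.2 272.2] [0.5164 0.0617] [42. 25.] 90.0
```

View pics/s29.png

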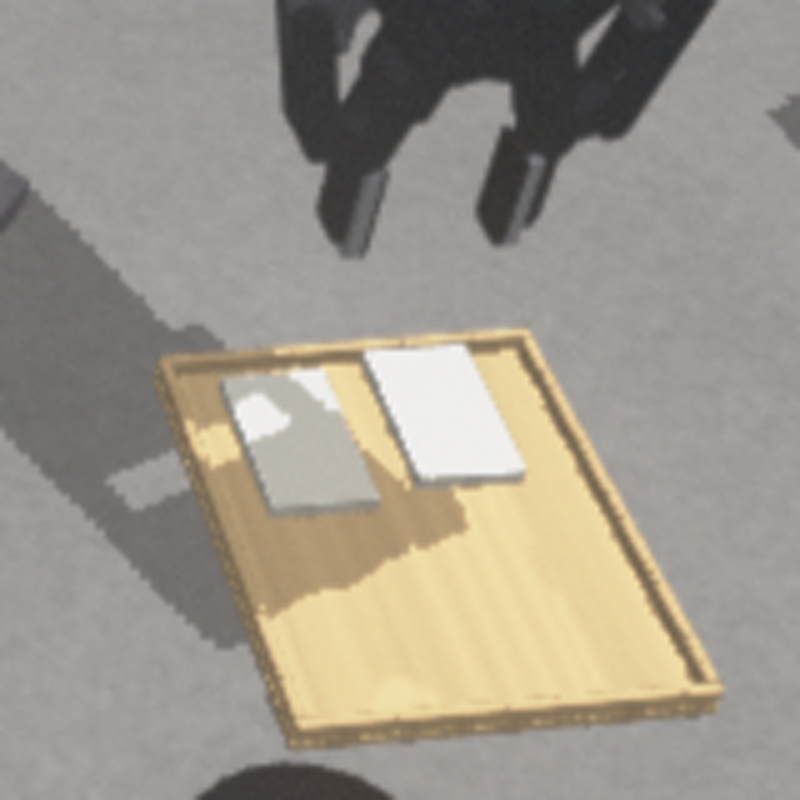

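```bash
python3 -m jog '-5 -35 -4 -1;-10 -75 -4 -2;-13 -115 -4 -2.6;-16 -155 -4 -2.6;-19 -195 -4 -2.6;-19 -224 -4 -2.6;-19 -224 -4 -2.6;-19 -224 -4 -2.6;-19 -224 -4 -2.6' 0 40; python3 to.py 492 60.9 130 89.5
```

```text
time_s: 36.22
eef_pos: [0.4875, 0.0604, 0.144]
tool_rot: [-0.002, 0.005, 1.0, 0.0]
ft_force: [0.1, 0.2, 0.2]
finger_gap: -0.005
t 36.22 pos [487.5  60.4 144. ] jaw 89.48 tilt [-3.e-03  7.e-04 -1.e+00] F [0.1 0.2 0.2] gap -0.4
MOVE [-4.5  0.5 14. ] twist -0.02 rows 0.4
```

```bash
python3 -m jog '-4 0 20 0;-4 0 33 0;-4 0 33 0;-4 0 33 0'; python3 to.py 492 60.9 92 89.5
python3 - <<'E'
from h import *
c=cams.camera('scene'); save(c,'s30.png',(250,140,390,260),5)
E
```

```text
time_s: 36.55
eef_pos: [0.4914, 0.0614, 0.1113]
tool_rot: [-0.002, 0.003, 1.0, 0.0]
ft_force: [0.4, -0.1, -0.5]
finger_gap: -0.002
t 36.55 pos [491.4  61.4 111.3] jaw 89.63 tilt [-3.3e-03  4.0e-04 -1.0e+00] F [ 0.4 -0.1 -0.5] gap -0.2
MOVE [-0.6 -0.5 19.3] twist 0.13 rows 0.5
```

View pics/s30.png

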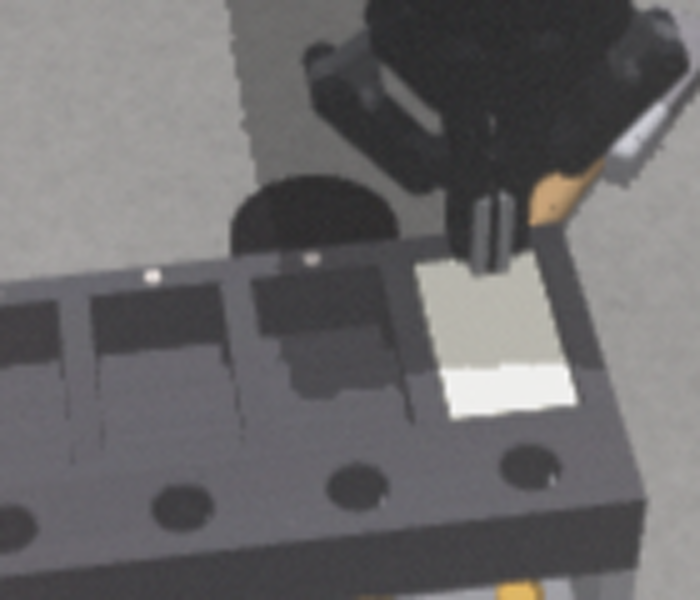

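```bash
python3 -m jog '0 0 6 0;0 0 9 0;0 0 11 0;0 0 13 0;0 0 15 0;0 0 17 0;0 0 19 0;0 0 20 0;0 0 20 0'; python3 -m jog '0 0 -20 0;0 0 -60 0;0 0 -90 0;0 0 -90 0;0 0 -90 0' 54;  python3 to.py 532.7 60.6 140 89.5; python3 lean.py 87
python3 - <<'E'
from h import *
c=cams.camera('scene'); save(c,'s31.png',(250,140,390,260),5)
E
```

```text
time_s: 37.35
eef_pos: [0.4923, 0.0601, 0.0923]
tool_rot: [-0.0, 0.004, 1.0, 0.0]
ft_force: [0.5, 0.0, 0.0]
finger_gap: 0.001
time_s: 37.77
eef_pos: [0.4942, 0.06, 0.1853]
tool_rot: [0.003, 0.004, 1.0, -0.0]
ft_force: [0.5, -0.6, -0.8]
finger_gap: 0.631
t 37.77 pos [494.2  60.  185.3] jaw 89.51 tilt [ 5.9e-03 -5.0e-04 -1.0e+00] F [ 0.5 -0.6 -0.8] gap 53.6
MOVE [-38.2   0.9  45.5] twist 0.01 rows 1.4
505
n>94 187 zmax [108.2 111.7 112.8]
65 15 x 476.8 479.2 481.3 y 45.0 80.6
70 19 x 482.0 485.6 488.1 y 40.1 82.8
75 10 x 490.3 492.5 494.5 y 39.8 71.0
80 65 x 494.8 528.4 549.5 y 37.6 81.7
85 80 x 502.5 533.7 557.3 y 37.1 82.7
90 135 x 465.9 546.8 565.0 y 37.0 84.9
95 24 x 515.1 518.6 525.8 y 37.2 80.4
100 25 x 521.8 525.5 528.6 y 37.2 78.8
105 77 x 529.5 539.1 544.0 y 37.1 80.6
110 55 x 534.5 538.8 542.2 y 37.7 80.4
```

View pics/s31.png

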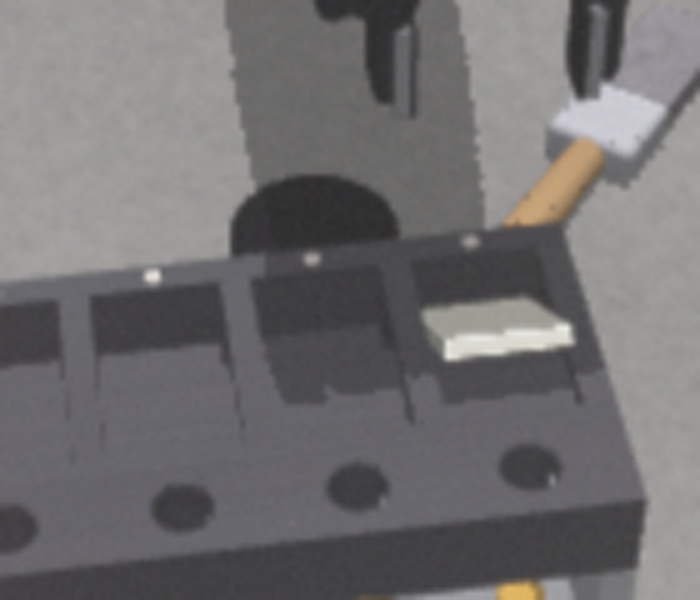

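```bash
python3 -m jog '-38 0 20 0;-38 0 40 0;-38 0 44 0;-38 0 44 0;-38 0 44 0;-38 0 44 0'; python3 to.py 533 60.3 101.5 89.5
```

```text
time_s: 38.37
eef_pos: [0.5304, 0.0599, 0.1392]
tool_rot: [0.0, 0.004, 1.0, -0.0]
ft_force: [0.2, 0.4, -0.6]
finger_gap: 0.633
t 38.37 pos [530.4  59.9 139.2] jaw 89.52 tilt [ 6.e-04 -1.e-04 -1.e+00] F [ 0.2  0.4 -0.6] gap 53.8
MOVE [-2.6  0.5 37.7] twist 0.02 rows 0.9
```

```bash
python3 -m jog '-2 0 10 0;-2 0 25 0;-2 0 33 0;-2 0 37 0;-2 0 38 0;-2 0 38 0;-2 0 38 0'; python3 to.py 533 60.3 101.5 89.5
```

```text
time_s: 38.95
eef_pos: [0.5329, 0.0598, 0.1012]
tool_rot: [0.001, 0.004, 1.0, -0.0]
ft_force: [-0.0, 0.6, 0.6]
finger_gap: 0.636
t 38.95 pos [532.9  59.8 101.2] jaw 89.51 tilt [ 1.1e-03 -1.0e-04 -1.0e+00] F [-0.   0.6  0.6] gap 54.1
MOVE [-0.   0.5 -0.3] twist 0.01 rows 0.0
```

```bash
python3 -m jog '0 0 0 0;0 0 0 0;0 0 0 0;0 0 0 0;0 0 0 0;0 0 0 0' 38 40; python3 -m jog '0 0 -10 0;0 0 -25 0;0 0 -50 0;0 0 -85 0;0 0 -100 0;0 0 -100 0;0 0 -100 0'; python3 to.py 563 314 150 86.9
python3 - <<'E'
from h import *
c=cams.camera('scene'); save(c,'s32.png',(250,60,410,260),4)
E
python3 tray.py
```

```text
time_s: 39.45
eef_pos: [0.5332, 0.0597, 0.1014]
tool_rot: [0.001, 0.004, 1.0, -0.0]
ft_force: [0.3, -0.4, 3.0]
finger_gap: 0.501
time_s: 40.03
eef_pos: [0.5324, 0.0599, 0.2009]
tool_rot: [0.0, 0.004, 1.0, 0.0]
ft_force: [-0.8, 0.4, -1.4]
finger_gap: 0.5
t 40.03 pos [532.4  59.9 200.9] jaw 89.51 tilt [ 8.e-04  0.e+00 -1.e+00] F [-0.8  0.4 -1.4] gap 42.5
MOVE [-28.4 254.4  51. ] twist 2.61 rows 6.3
top [499.7 318.6] [163.  200.6] 87.0
[[395.0, 242.0], [596.0, 232.0], [604.0, 395.0], [404.0, 405.0]]
scene [504.1 314.2] [163.5 207.1] 87.0
[[396.0, 238.0], [603.0, 227.0], [612.0, 390.0], [405.0, 401.0]]
```

View pics/s32.png

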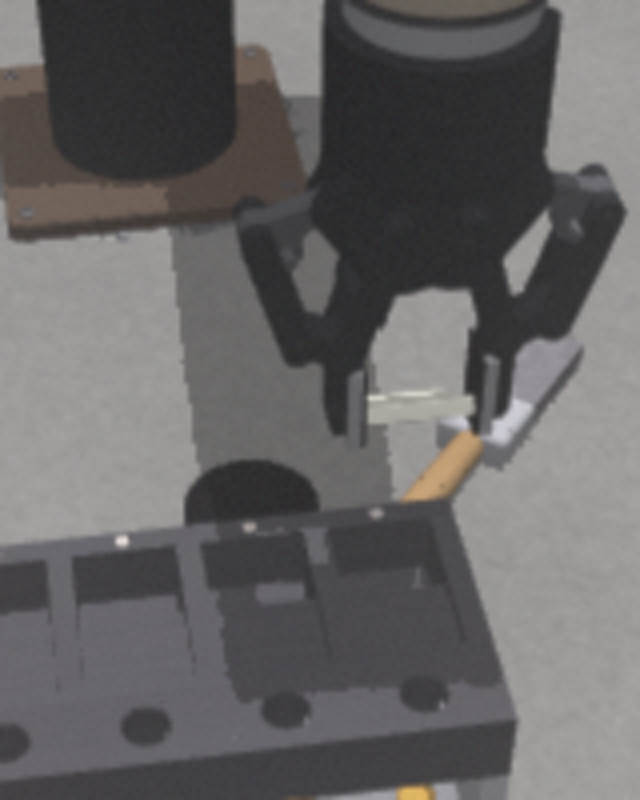

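```bash
python3 -m jog '-4 30 0 0;-8 62 0 0;-12 98 0 .5;-16 134 6 1;-20 170 15 1.6;-24 206 28 2.6;-28 236 42 2.6;-28 254 50 2.6;-28 254 50 2.6;-28 254 50 2.6'; python3 to.py 563 314 62 86.9
```

```text
time_s: 41.02
eef_pos: [0.5609, 0.3137, 0.1473]
tool_rot: [-0.003, 0.026, 1.0, -0.001]
ft_force: [0.3, 0.6, -0.6]
finger_gap: 0.504
t 41.02 pos [560.9 313.7 147.3] jaw 87.03 tilt [-0.0053 -0.0024 -1.    ] F [ 0.3  0.6 -0.6] gap 42.9
MOVE [-2.5  0.6 85.3] twist 0.13 rows 2.0
```

```bash
python3 -m jog '-1 0 35 0;-1 0 65 0;-1 0 82 0;-1 0 88 0;-1 0 88 0;-1 0 88 0'; python3 to.py 563 314 46 86.9
python3 - <<'E'
from h import *
c=cams.camera('scene'); save(c,'s33.png',(390,110,550,270),5)
E
```

```text
time_s: 41.52
eef_pos: [0.5644, 0.3128, 0.0635]
tool_rot: [0.001, 0.027, 1.0, 0.0]
ft_force: [-0.3, -0.2, -0.6]
finger_gap: 0.5
t 41.52 pos [564.4 312.8  63.5] jaw 86.85 tilt [ 1.e-03  2.e-04 -1.e+00] F [-0.3 -0.2 -0.6] gap 42.5
MOVE [ 1.5  1.1 17.5] twist -0.05 rows 0.4
```

View pics/s33.png

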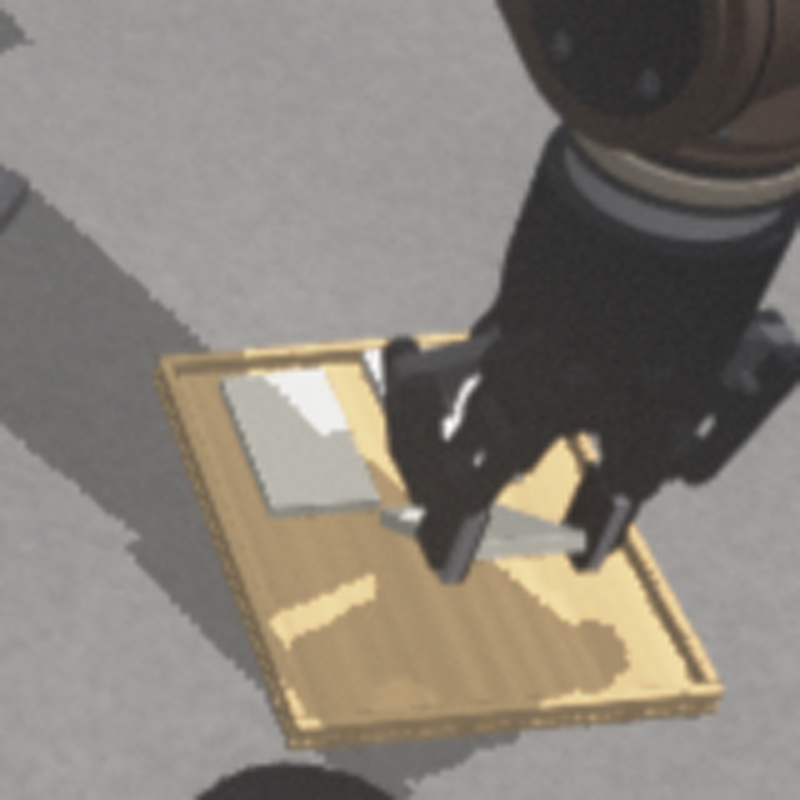

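```bash
python3 -m jog '0 1 8 0;0 1 14 0;0 1 18 0;0 1 20 0;0 1 22 0;0 1 22 0' - 30; python3 -m jog '-2 0 2 0;-4 0 5 0;-6 0 8 0;-7.5 0 11 0;-9 0 14 0;-9 0 14 0' - 25; python3 to.py 575 314 11.5 86.9
```

```text
time_s: 42.07
eef_pos: [0.5656, 0.3147, 0.0425]
tool_rot: [0.002, 0.027, 1.0, 0.0]
ft_force: [1.3, -1.5, 5.2]
finger_gap: 0.5
time_s: 42.57
eef_pos: [0.5748, 0.3143, 0.0282]
tool_rot: [0.002, 0.027, 1.0, 0.001]
ft_force: [1.4, -0.9, 5.8]
finger_gap: 0.497
t 42.57 pos [574.8 314.3  28.2] jaw 86.91 tilt [ 0.0041  0.001  -1.    ] F [ 1.4 -0.9  5.8] gap 42.2
MOVE [-0.2 -0.3 16.7] twist 0.01 rows 0.4
```

```bash
python3 -m jog '-1 0 3 0;-1.5 0 6 0;-2 0 9 0;-2 0 11 0;-2 0 13 0;-2 0 15 0;-2 0 16 0;-2 0 16 0' - 25; python3 -m jog '0 0 1 0;0 0 1.5 0;0 0 1.5 0' - 25; python3 to.py 575 314 11.5 86.9
```

```text
time_s: 43.23
eef_pos: [0.575, 0.3141, 0.0113]
tool_rot: [0.0, 0.027, 1.0, 0.0]
ft_force: [1.9, -0.3, 6.5]
finger_gap: 0.5
time_s: 43.48
eef_pos: [0.5751, 0.3141, 0.0113]
tool_rot: [-0.0, 0.027, 1.0, -0.0]
ft_force: [-0.9, -3.1, 12.7]
finger_gap: 0.501
t 43.48 pos [575.1 314.1  11.3] jaw 86.92 tilt [-4.e-04 -3.e-04 -1.e+00] F [-0.9 -3.1 12.7] gap 42.6
MOVE [ 0.1 -0.1 -0.2] twist 0.02 rows 0.0
```

```bash
python3 -m jog '0 0 -1.5 0;0 0 -1.5 0;0 0 -1.5 0;0 0 -1.5 0;0 0 -1.5 0;0 0 -1.5 0' 48 20; python3 -m jog '0 0 -10 0;0 0 -30 0;0 0 -60 0;0 0 -100 0;0 0 -140 0;0 0 -180 0;0 0 -200 0;0 0 -200 0'; python3 to.py 430 150 230 86.9
```

```text
time_s: 43.98
eef_pos: [0.5737, 0.3139, 0.0104]
tool_rot: [-0.001, 0.027, 1.0, -0.0]
ft_force: [-1.0, -0.9, 7.1]
finger_gap: 0.563
time_s: 44.65
eef_pos: [0.5767, 0.315, 0.2174]
tool_rot: [0.005, 0.027, 1.0, 0.002]
ft_force: [-0.2, 0.3, 0.6]
finger_gap: 0.564
t 44.65 pos [576.7 315.  217.4] jaw 86.94 tilt [ 0.0091  0.0035 -1.    ] F [-0.2  0.3  0.6] gap 48.0
MOVE [ 137.6 -172.6  -14.5] twist 0.04 rows 5.3
```

```bash
python3 -m jog '40 35 -10 0;80 70 -20 0;120 105 -20 0;160 140 -20 0;200 175 -20 0;240 210 -20 0;250 230 -20 0;250 230 -20 0'
python3 - <<'E'
from h import *
c=cams.camera('scene'); save(c,'sF.png'); t=cams.camera('top'); save(t,'tF.png')
for n,c in(('scene',c),('top',t)):
    P=cloud(c)*1000; hsv=cv2.cvtColor(c['img'],cv2.COLOR_RGB2HSV)
    m=((hsv[...,1]<45)&(hsv[...,2]>130)&(P[...,0]>400)&(P[...,0]<600)&(P[...,1]>240)&(P[...,1]<395)&(P[...,2]<40)).astype(np.uint8)
    k,l,st,ce=cv2.connectedComponentsWithStats(m)
    for i in range(1,k):
        if st[i,4]<100: continue
        Q=P[l==i]; A=np.c_[Q[:,:2]-Q[:,:2].mean(0),np.ones(len(Q))]; s=np.linalg.lstsq(A,Q[:,2],rcond=None)[0]
        r=cv2.minAreaRect(Q[:,:2].astype(np.float32)); print(n,np.round(r[0],0),np.round(r[1],0),'z',s[2].round(1),'slope',s[:2].round(3))
E
python3 tray.py
```

```text
time_s: 45.32
eef_pos: [0.3398, 0.5509, 0.2279]
tool_rot: [-0.002, 0.027, 1.0, -0.002]
ft_force: [-0.0, -0.3, -0.6]
finger_gap: 0.564
scene [445. 349.] [47. 80.] z 12.0 slope [-0.008  0.014]
scene [446. 288.] [50. 87.] z 11.9 slope [ 0.001 -0.003]
scene [542. 317.] [50. 85.] z 12.0 slope [-0.001  0.003]
top [545. 317.] [45. 76.] z 13.2 slope [0.    0.009]
top [450. 288.] [44. 76.] z 13.0 slope [-0.001 -0.   ]
top [444. 351.] [45. 75.] z 13.2 slope [-0.004 -0.002]
top [499.7 318.6] [163.1 200.4] 86.9
[[395.0, 243.0], [595.0, 232.0], [604.0, 395.0], [404.0, 405.0]]
scene [503.9 314.3] [163.5 206.8] 87.0
[[396.0, 238.0], [603.0, 227.0], [612.0, 390.0], [405.0, 401.0]]
```

View pics/sF.png

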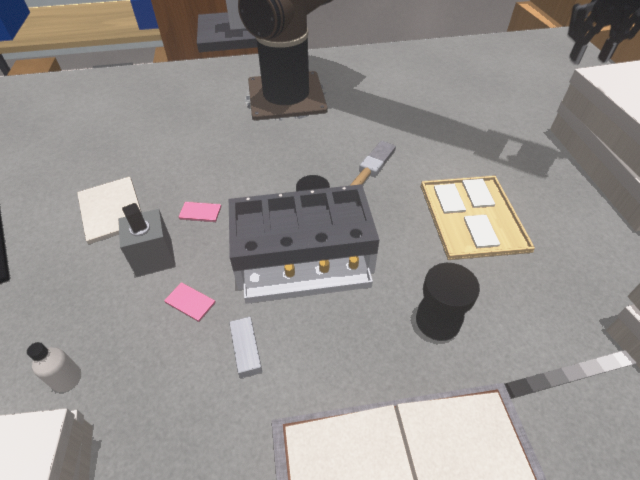

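View pics/tF.png

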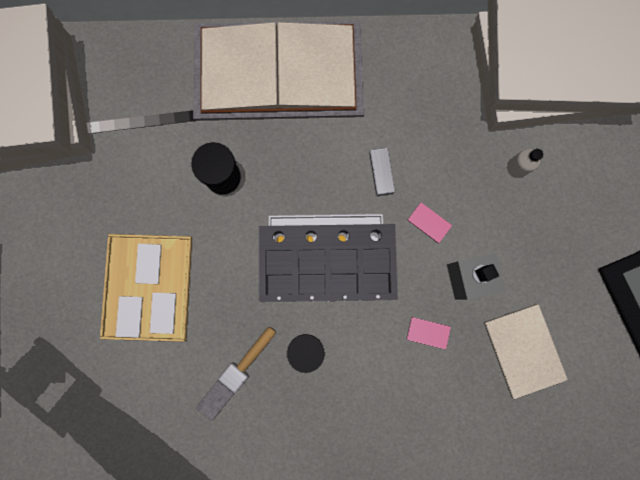

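```bash
python3 - <<'E'
from h import *
t=cams.camera('top'); save(t,'tG.png',(95,225,200,350),4.7); s=cams.camera('scene'); save(s,'sG.png',(415,165,540,265),6)
for n,c in(('scene',s),('top',t)):
    P=cloud(c)*1000; hsv=cv2.cvtColor(c['img'],cv2.COLOR_RGB2HSV)
    m=(hsv[...,1]<45)&(hsv[...,2]>130)&(P[...,1]>325)&(P[...,1]<378)&(P[...,2]<40)
    for x in range(400,490,10):
        q=P[m&(P[...,0]>=x)&(P[...,0]<x+10)]
        if len(q): print(n,x,len(q),np.median(q[:,2]).round(1),end=' | ')
    print()
E
```

```text
scene 400 33 11.9 | scene 410 69 12.1 | scene 420 71 12.2 | scene 430 74 12.2 | scene 440 82 12.1 | scene 450 78 12.0 | scene 460 75 12.1 | scene 470 83 12.4 | scene 480 51 11.2 | 
top 400 46 13.5 | top 410 124 13.3 | top 420 125 13.0 | top 430 131 13.2 | top 440 123 13.1 | top 450 124 13.2 | top 460 131 13.1 | top 470 117 13.2 | top 480 28 13.2 |
```

View pics/tG.png

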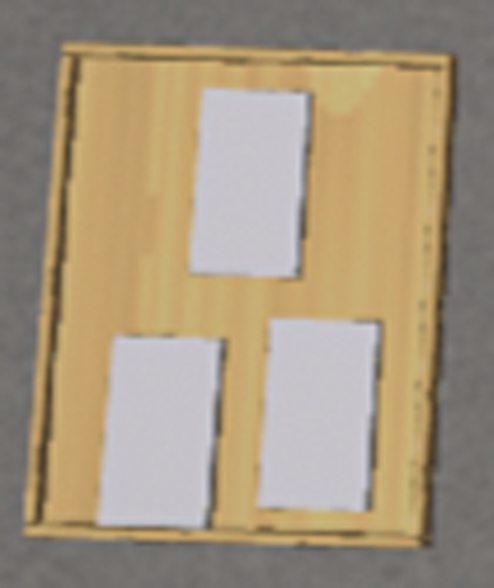

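View pics/sG.png

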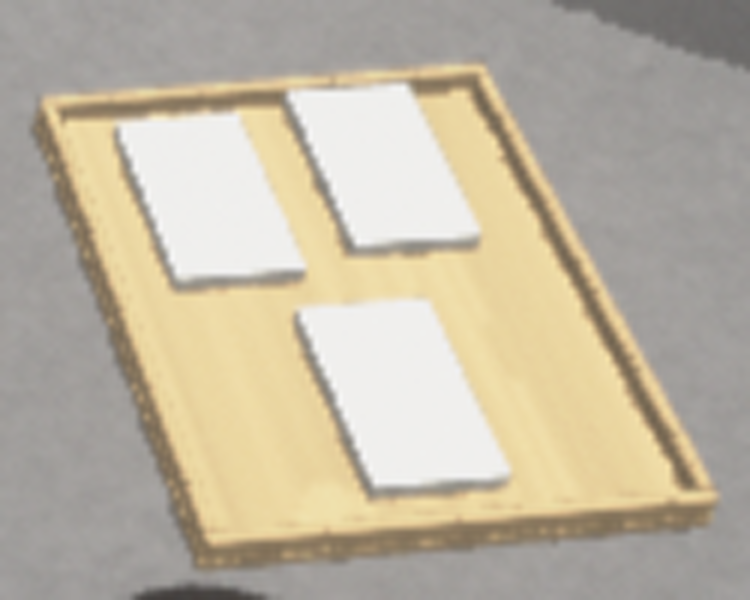

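Tile0 now lies against the tray's near wall, but it is still flat on the floor. Nothing else has moved, so I am handing in.

```bash
python3 - <<'E'
from h import *
print(ticket.finish_job(), get_state()['time_s'])
E
```

```text
the job is handed in; nothing more can be done
the job is handed in; nothing more can be done
```

The reference block is stripped, and I handed the job in at about 45 s on the robot's clock. Pin0 and tile2 were not there at the start.

- **Pins and drift:** I pushed pin1, pin2 and pin3 through with the drift. All three show in the catch pan, and the drift stands in its stand with the collar seated.
- **Tiles:** I tipped tile0, tile1 and tile3 one at a time and laid each in the tray by lowering its raised end slowly. The last depth checks put every tile's top at about 12–13 mm with slope under 1.5 %, so they lie flat, apart from each other and face up.
- **Other things:** The tray, lens, page weight and pink look-alikes are where they started in the last pictures.

**What did not go to plan:**
- Tile0 ended about 6 mm from where I laid it, against the tray's near wall but still flat. I did not establish whether I nudged it or it was knocked.
- One badly written move carried the empty gripper about 80 mm past its target at 150 mm height. It touched nothing.
- The two cameras disagreed by 1–4 mm on positions, so I used values between the two.

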